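# Lay framed fragments on the sloped photo stand and fit the colour-target clip

### The arm

A 7-joint arm with a two-finger parallel gripper is mounted at the origin on the work surface. World frame = base frame: x ahead of the robot, y to its left, z up, the work surface at z = 0. Lengths are in m, angles in rad, forces in N, time in s.
With the tool pointing down it reaches from about 0.4 to 0.85 m from the base axis. Payload 4.5 kg.
Tool frame: the origin (TCP) lies at the very end of the fingers, on their centre line; the grasp point (between the pads) lies 19 mm behind it (r.grip_point_offset is the distance from the TCP to the grasp point, in m); z points along the fingers, y is the line along which they close (so a half turn about z gives the same grasp; the last joint's range is limited). The gripper opens to 88 mm and grips with 3 to 60 N. Pads are 18 mm wide; open, the fingers measure 123 mm over their backs; the gripper's body (75 mm by 187 mm) begins 45 mm behind the grasp point.
Start: joints at [1.214, 0.689, -0.195, 1.565, 0.157, 0.902, -0.215], TCP at [0.238, -0.578, 0.239] pointing down, gripper open.
Joint ranges: [-3.01, 3.01], [-0.46, 2.08], [-1.47, 1.51], [0.13, 2.56], [-1, 4.14], [0.04, 2.09], [-2.66, 2.66]. Speed limits (rad/s): [2.57, 2.57, 3.14, 3.14, 3.14, 3.14, 3.14].

### API

Orientations are given as a unit quaternion [x, y, z, w].
In Python, from plant import r gives the robot as it stands.
- The arm moves only by the tool carry_out, never from a script. Its argument "rows" is a list of rows, each a list of 3 entries, a list of its own where there are three numbers: the shift along the tool's x, y, z in cm, then the turn, a rotation vector about the tool's x, y, z in degrees, then the closure, from 0 (fully open) to 1 (shut). A call has 1 to 12 rows; each row is the pose to reach, as a shift and turn from the pose commanded when the call began, along the tool's axes at that moment; what a row does not reach only later rows make up. A row lasts 1/10 s, in which the tool goes at most 50 mm and 8.59 degrees, less where a joint would pass 70% of its speed; a pose out of reach is approached as far as the arm can. A call with a gripper value outside its range is refused whole. The fingers move at their own pace and stop on an object; "newtons" is the grip in N (left out, the last holds). Time passes only in rows, so rows that repeat a pose let the fingers close. It gives the time, the measured TCP pose, the force, the opening and the grip force at its end, in the units of the state.
- r.get_state(): the state, without advancing time (a new reading comes with each control period).
- r.snapshot(name): name is "side" or "top" or "wrist"; returns a dict with "image" (384x512x3 uint8, red, green, blue), "fx", "fy", "cx", "cy" (pixels), "pose" (4x4, takes a point from camera to world coordinates). Camera axes: x right, y up, looking along -z (the intrinsics and any distortion apply to the point x, -y, -z); pixel columns grow to the right and rows downward; lengths in m; the calibration is good to about 2 mm. A picture is of the moment at which its call begins. There is no depth.
- r.finish_job(): hands the job in; it is judged then, once.
The state is a dict: "clock": time; "q": joint angles; "qd": joint speeds; "joint_torque": joint torques, N m; "tool_pos": TCP position; "eef_rot": TCP orientation; "contact_force": force on the tool from outside, world axes, zero at the start; "moment": the same for the moment, N m; "opening": opening from 0.0 (shut) to 1.0 (fully open); "finger_force": force on a finger pad.
Only numpy, scipy, OpenCV 4.12 (cv2) and the standard library are available. Lean on these libraries where they do the work, as an engineer would, in place of code of your own. Each camera call takes 0.05 s, during which the arm holds its last target. There are 200 camera calls.

### The job

Get the sloped stand ready for the photograph: lay the walnut-framed mount on the upper cleat and the blue-framed mount on the lower cleat, each beside the grey-framed mount already there, flat and square on the board with its lower end against the cleat, page up and brass-tab end uppermost, set down gently. Also snap the yellow colour-target clip fully home over the round metal rail at the top of the stand, anywhere between its posts. Leave the grey mounts and the other things on the table where they are.

Things in the scene. Friction and masses are not known exactly. Their poses are not given: they have to be found in the camera images.
- slope: Face of the fixed stand's sloped board, 260 mm wide, 0.6 rad (34 deg) steep, low edge on the robot's right, turned partly away from it. Origin on the face at mid-width, at the uphill face of the LOWER dark cleat. x straight up the slope, y along the cleats, z out of the board at right angles. Cleats 10 mm high and thick, full width. A mount seated there has its centre at x 38 mm, z 9 mm
- upper_cleat (a point): On the board's face at mid-width, at the uphill face of the UPPER cleat: 110 mm up the slope from the lower one's; axes as the slope's. A mount seated there has its centre at x 38 mm, z 9 mm from here
- rail_mid (a point): Middle of the round metal rail, on its axis: diameter 20 mm, parallel to the slope's y, 228 mm up the slope from the lower cleat's face and 46 mm out from the board; posts at both ends leave 228 mm of clear rail. Axes as the slope's; there are 36 mm free between rail and board
- walnut_c (a point): Dark brown (walnut) framed parchment mount, rigid block 76 (its x) x 56 (its y) x 18 mm (its z), about 110 g, pale page on its upper face, lying page up on the table at the start. Point at its centre, 9 mm above its underside; x points to the end with the brass tab, z out of the page
- walnut_tab (a point): Middle of the walnut mount's brass-tab end face (38 mm along x from its centre)
- blue_c (a point): Blue framed parchment mount, rigid block 76 (its x) x 56 (its y) x 18 mm (its z), about 110 g, pale page on its upper face, lying page up on the table at the start. Point at its centre, 9 mm above its underside; x points to the end with the brass tab, z out of the page
- blue_tab (a point): Middle of the blue mount's brass-tab end face (38 mm along x from its centre)
- grey_low_c (a point): Grey-framed mount of the same size already seated on the lower cleat, loose, somewhere along it; its centre
- grey_high_c (a point): The same on the upper cleat
- clip_bore (a point): Sprung clip, 60 g, standing on its two feet, mouth down. Point on the axis of its bore, 20 mm above the feet; y along the bore, z up the stem; alike either way round. Two sprung arms under a black bridge 32 (x) x 28 (y) mm end in lips 12 mm apart, forced past the rail by a push of 5 to 15 N along the clip's -z; when home the bore is on the rail's axis and the arms grip the rail
- clip_grip (a point): Grasp point of the clip, 40 mm above the bore's axis: middle of the upper part of its yellow stem, 20 (x) x 26 (y) mm in section, which runs from 18 to 52 mm above the bore's axis and has red, green and blue patches on top
- jar: Bystander: amber glass jar with a white lid, 44 mm across, 70 mm high; origin under its middle
- ink: Bystander: red bottle with a blue cap, 48 mm across, 95 mm high; origin under its middle
- weight: Bystander: brass cylinder, 42 mm across, 45 mm high; origin under its middle
- dish: Bystander: white ceramic cup, 60 mm across, 45 mm high; origin under its middle
- eraser: Bystander: white eraser block, 50 x 30 x 20 mm; origin under its middle
- brush: Bystander: paint brush with a wooden handle lying behind the stand, about 190 mm long; origin under its middle

How it is judged:
By the outcome, as a careful person would: the job done as asked, in the order asked, and still so for the second after the job is handed in, with the robot touching nothing.
It also fails if it takes over 72 s, if anything falls off the work surface, if the arm or the gripper's body presses on something with over 40 N, if the wrist force passes 120 N, or if a joint passes its speed limit or range.

## Working session

There is one attempt and no reset: what is moved stays moved. The work goes in short steps, Python scripts to look and compute and a tool call to move; the robot and the scene stay as the last step left them, time stands still between calls to the robot, and variables do not carry over. Pictures are saved under pics/ and viewed, at most 10 in all, crops included, and the job is handed in when it is done.

Besides the shell and the picture viewer there is one more tool, called after "Call:" in YAML: its name, and indented under it one key for each argument. carry_out: Moves the arm, as the interface text tells. Its arguments: {"type":"object","properties":{"rows":{"type":"array"},"newtons":{"type":"number"}},"required":["rows"]}

```bash
ls; mkdir -p pics
python3 - <<'E'
from plant import r
import cv2,numpy as np
ims=[]
import pickle
d={}
for n in ["side","top","wrist"]:
    s=r.snapshot(n); d[n]=s
    print(n,{k:(np.round(v,4).tolist() if not isinstance(v,str) else v) for k,v in s.items() if k!="image"})
    cv2.imwrite(f"pics/{n}0.png",cv2.cvtColor(cv2.resize(s["image"],(800,600),interpolation=cv2.INTER_CUBIC),cv2.COLOR_RGB2BGR))
pickle.dump(d,open("d0.pkl","wb"))
print(r.get_state())
E
```

```text
pics
side {'fx': 369.3894, 'fy': 369.3894, 'cx': 255.2456, 'cy': 188.2742, 'pose': [[-0.6886, 0.4073, -0.5999, -0.0674], [-0.7251, -0.3741, 0.5782, 0.6226], [0.0111, 0.8331, 0.553, 0.7646], [0.0, 0.0, 0.0, 1.0]]}
top {'fx': 373.4306, 'fy': 373.4306, 'cx': 256.6177, 'cy': 195.9382, 'pose': [[-0.0262, 0.9972, -0.0703, 0.5038], [-0.9997, -0.026, 0.0032, -0.0123], [0.0013, 0.0704, 0.9975, 1.372], [0.0, 0.0, 0.0, 1.0]]}
wrist {'fx': 333.8036, 'fy': 333.8036, 'cx': 259.7086, 'cy': 188.7071, 'pose': [[0.3815, 0.8846, 0.2681, 0.3068], [-0.9244, 0.3656, 0.109, -0.5479], [-0.0015, -0.2894, 0.9572, 0.3851], [0.0, 0.0, 0.0, 1.0]]}
{'clock': 0.15, 'q': array([ 1.2137698 ,  0.68978198, -0.19457245,  1.56602551,  0.15730492,
        0.90248566, -0.21510234]), 'qd': array([-0.00023082, -0.00131678, -0.0007307 , -0.00326969, -0.00059102,
       -0.00137514, -0.00122901]), 'joint_torque': array([-2.06594159e-03, -5.27864850e+01, -1.26885541e+00, -1.53587687e+01,
       -5.24955557e-02,  3.85768493e-03,  7.12772271e-05]), 'tool_pos': array([ 0.2379204 , -0.5774709 ,  0.23812246]), 'eef_rot': array([ 9.80958458e-01,  1.94216567e-01, -1.60073328e-04, -6.34379474e-04]), 'contact_force': array([-0.62265298,  0.59116802, -0.11330763]), 'moment': array([0.06410696, 0.00272581, 0.04531113]), 'finger_force': 0.0, 'opening': 0.9952547348806763}
```

View pics/side0.png

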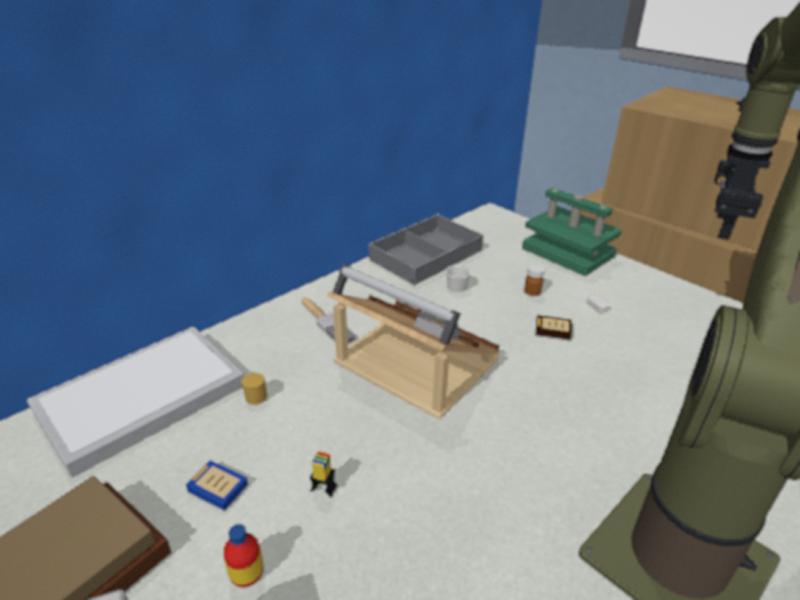

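View pics/top0.png

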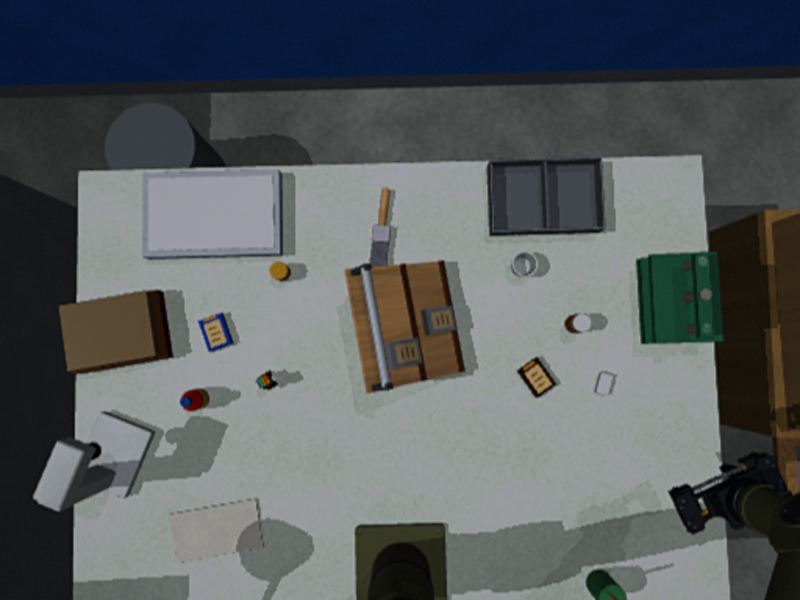

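```bash
cat > h.py <<'E'
import numpy as np,cv2
from scipy.spatial.transform import Rotation as R
from plant import r
def ray(s,p):
    p=np.atleast_2d(np.asarray(p,float)); d=np.c_[(p[:,0]-s["cx"])/s["fx"],-(p[:,1]-s["cy"])/s["fy"],-np.ones(len(p))]
    P=np.asarray(s["pose"]); d=d@P[:3,:3].T; return P[:3,3],d/np.linalg.norm(d,axis=1)[:,None]
def onz(s,p,z):
    o,d=ray(s,p); return o+d*((z-o[2])/d[:,2])[:,None]
def onplane(s,p,q,n):
    o,d=ray(s,p); return o+d*(((q-o)@n)/(d@n))[:,None]
def tri(s1,p1,s2,p2):
    A=np.zeros((3,3));b=np.zeros(3);L=[]
    for s,p in((s1,p1),(s2,p2)):
        o,d=ray(s,p);M=np.eye(3)-np.outer(d[0],d[0]);A+=M;b+=M@o;L.append((M,o))
    x=np.linalg.solve(A,b);return x,[np.linalg.norm(M@(x-o))for M,o in L]
def proj(s,X):
    P=np.asarray(s["pose"]);c=(np.atleast_2d(X)-P[:3,3])@P[:3,:3]
    return np.c_[s["cx"]+s["fx"]*c[:,0]/-c[:,2],s["cy"]+s["fy"]*c[:,1]/c[:,2]]
def hsv(s): return cv2.cvtColor(s["image"],cv2.COLOR_RGB2HSV)
def blobs(m,n=5,amin=8):
    c,_=cv2.findContours(m.astype(np.uint8),cv2.RETR_EXTERNAL,cv2.CHAIN_APPROX_NONE)
    return [x for x in sorted(c,key=cv2.contourArea,reverse=True)[:n] if cv2.contourArea(x)>=amin]
def save(s,name,roi=None):
    im=s["image"]
    if roi: x0,y0,x1,y1=roi; im=im[y0:y1,x0:x1]
    f=min(800/im.shape[1],600/im.shape[0]); cv2.imwrite("pics/"+name,cv2.cvtColor(cv2.resize(im,None,fx=f,fy=f,interpolation=cv2.INTER_CUBIC),cv2.COLOR_RGB2BGR))
def rel(pos,Rt,frm=None):
    "shift (cm) and rotvec (deg) in tool axes from present pose (or frm=(p,R))"
    if frm is None: st=r.get_state(); frm=(st["tool_pos"],R.from_quat(st["eef_rot"]))
    p0,R0=frm; return np.round(R0.inv().apply(np.asarray(pos)-p0)*100,2),np.round((R0.inv()*Rt).as_rotvec()*180/np.pi,2)
def down(yaw_y):
    "tool pointing down with closing (y) axis at angle yaw_y in world"
    y=np.array([np.cos(yaw_y),np.sin(yaw_y),0]);z=np.array([0,0,-1.]);return R.from_matrix(np.c_[np.cross(y,z),y,z])
E
python3 - <<'E'
from h import *
import pickle
d=pickle.load(open("d0.pkl","rb"));t,s=d["top"],d["side"]
k=0.64
def T(a,b): return tri(t,np.array(a)*k,s,np.array(b)*k)
for n,a,b in [("rail far",(367,270),(342,270)),("rail near",(382,386),(454,320)),("board lowfar?",(445,262),(400,280)),("low near corner",(464,375),(498,349)),
  ("walnut",(536,377),(553,326)),("blue",(215,332),(217,483)),("cliptop",(264,379),(322,457)),("jar lid",(583,322),(535,272)),("ink",(186,400),(237,533))]:
    x,e=T(a,b);print(n,np.round(x,3),np.round(e,3))
print("walnut z18",onz(t,np.array((536,377))*k,.018),onz(s,np.array((553,326))*k,.018))
print("blue",onz(t,np.array((215,332))*k,.018),onz(s,np.array((217,483))*k,.018))
w=d["wrist"];st=r.get_state();R0=R.from_quat(st["eef_rot"])
P=w["pose"];print("cam in tool",R0.inv().apply(P[:3,3]-st["tool_pos"]));print(R0.inv().as_matrix()@P[:3,:3])
E
```

```text
rail far [0.665 0.055 0.205] [0.007 0.007]
rail near [0.426 0.024 0.204] [0.003 0.003]
board lowfar? [ 0.69  -0.114  0.1  ] [0.003 0.003]
low near corner [ 0.441 -0.153  0.036] [0.005 0.005]
walnut [ 0.428 -0.324  0.014] [0.001 0.001]
blue [0.551 0.417 0.015] [0. 0.]
cliptop [0.441 0.291 0.069] [0. 0.]
jar lid [ 0.552 -0.425  0.054] [0.002 0.002]
ink [0.401 0.457 0.088] [0. 0.]
walnut z18 [[ 0.42731087 -0.32370045  0.018     ]] [[ 0.42564237 -0.31851372  0.018     ]]
blue [[0.55046812 0.41598731 0.018     ]] [[0.54824565 0.41785865 0.018     ]]
cam in tool [ 0.07491474 -0.00126191 -0.14695806]
[[ 5.09105894e-04  9.57224182e-01  2.89346861e-01]
 [ 9.99999842e-01 -5.56896335e-04  8.28376887e-05]
 [ 2.40430445e-04  2.89346773e-01 -9.57224314e-01]]
```

Run:
```python
from h import *
st=r.get_state()
print(rel([.427,-.323,.16],R.from_quat(st["eef_rot"])))
```

```text
(array([ 27.18, -16.31,   7.83]), array([0., 0., 0.]))
```

Call:
carry_out:
  rows:
    - [[13.6,-8.2,2],[0,0,0],0]
    - [[27.2,-16.3,5],[0,0,0],0]
    - [[27.2,-16.3,7.8],[0,0,0],0]
    - [[27.2,-16.3,7.8],[0,0,0],0]
    - [[27.2,-16.3,7.8],[0,0,0],0]
    - [[27.2,-16.3,7.8],[0,0,0],0]
    - [[27.2,-16.3,7.8],[0,0,0],0]
    - [[27.2,-16.3,7.8],[0,0,0],0]
    - [[27.2,-16.3,7.8],[0,0,0],0]
    - [[27.2,-16.3,7.8],[0,0,0],0]

```text
clock: 1.15
tool_pos: [0.4264, -0.3253, 0.1609]
eef_rot: [0.981, 0.193, -0.0, 0.001]
contact_force: [-0.4, 0.5, 0.5]
opening: 1.001
finger_force: 0.0
```

Run:
```python
from h import *
import pickle
s=r.snapshot("wrist");pickle.dump(s,open("w1.pkl","wb"));save(s,"w1.png");print(r.get_state()["q"].round(3))
```

```text
[ 0.639  0.686 -0.122  1.912  0.15   0.552 -0.766]
```

View pics/w1.png

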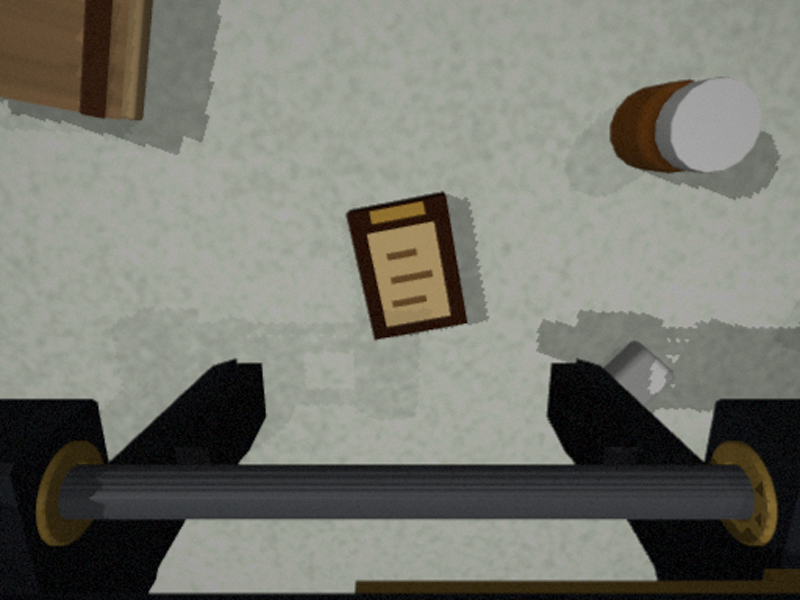

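```bash
cat >> h.py <<'E'
def mount(s,kind,near,z=.018):
    """rect of the frame's outline near world xy; returns rect of outline+page on top plane"""
    H=hsv(s).astype(int);h,S,V=H[...,0],H[...,1],H[...,2]
    page=((h>8)&(h<28)&(S>60)&(S<140)&(V>120)).astype(np.uint8)
    frame=((V<75)&(S>90)&((h<20)|(h>170)))if kind=="walnut"else((h>105)&(h<130)&(S>130))
    out={}
    u=proj(s,[*near,z])[0]
    for n,m in(("page",cv2.morphologyEx(page,cv2.MORPH_CLOSE,np.ones((5,5)))),("frame",cv2.morphologyEx(frame.astype(np.uint8),cv2.MORPH_CLOSE,np.ones((3,3))))):
        c=[x for x in blobs(m,8,60)]
        if not c: continue
        x=min(c,key=lambda x:np.linalg.norm(x[:,0].mean(0)-u))
        w=onz(s,x[:,0],z)[:,:2]
        b=cv2.minAreaRect((w*1000).astype(np.float32));out[n]=b
        print(n,cv2.contourArea(x),np.round(b[0],1),np.round(b[1],1),round(b[2],1))
    return out
E
python3 - <<'E'
from h import *
import pickle
s=pickle.load(open("w1.pkl","rb"))
print(hsv(s)[170,[232,240,290]])
mount(s,"walnut",(.427,-.323))
px=np.array([[348,212],[444,193],[466,323],[376,339]])*.64
c=onz(s,px,.018);print(c.round(4),c.mean(0))
print(np.linalg.norm(np.diff(np.r_[c,c[:1]],axis=0),axis=1))
a=(c[0]+c[1]-c[2]-c[3]);print("tab yaw",np.degrees(np.arctan2(a[1],a[0])))
E
```

```text
[[ 10 198  40]
 [ 20 107 167]
 [ 12 204  40]]
page 2449.5 [ 426.  -326.2] [55.9 37.8] 33.2
frame 5027.5 [ 429.3 -324.4] [76.9 55.4] 33.2
[[ 0.4464 -0.2814  0.018 ]
 [ 0.4761 -0.3265  0.018 ]
 [ 0.4116 -0.3688  0.018 ]
 [ 0.382  -0.3232  0.018 ]] [ 0.42903289 -0.32499615  0.018     ]
[0.0539878  0.07714944 0.05427367 0.07682099]
tab yaw 33.07985150555482
```

Run:
```python
from h import *
Rt=down(np.radians(33.2-90))
print(Rt.as_matrix().round(2))
for z in(.06,.004): print(rel([.4293,-.3245,z],Rt))
```

```text
[[ 0.84  0.55  0.  ]
 [ 0.55 -0.84  0.  ]
 [ 0.    0.   -1.  ]]
(array([3.20e-01, 1.00e-02, 1.01e+01]), array([  0.06,   0.05, -10.99]))
(array([ 0.32,  0.  , 15.7 ]), array([  0.06,   0.05, -10.99]))
```

Call:
carry_out:
  rows:
    - [[0.3,0,5],[0,0,-6],0]
    - [[0.3,0,10],[0,0,-11],0]
    - [[0.3,0,13],[0,0,-11],0]
    - [[0.3,0,15],[0,0,-11],0]
    - [[0.3,0,15.7],[0,0,-11],0]
    - [[0.3,0,15.7],[0,0,-11],0]
    - [[0.3,0,15.7],[0,0,-11],0.5]
    - [[0.3,0,15.7],[0,0,-11],0.7]
    - [[0.3,0,15.7],[0,0,-11],0.7]
    - [[0.3,0,15.7],[0,0,-11],0.7]
    - [[0.3,0,15.7],[0,0,-11],0.7]
    - [[0.3,0,15.7],[0,0,-11],0.7]
  newtons: 20

```text
clock: 2.4
tool_pos: [0.4308, -0.3228, 0.0044]
eef_rot: [0.958, 0.287, 0.0, 0.001]
contact_force: [-0.3, 0.3, 6.1]
opening: 0.63
finger_force: 20.0
```

```bash
cat >> h.py <<'E'
class Stand:
    def __init__(s,O,yaw,th=.6):
        h=np.array([np.cos(yaw),np.sin(yaw),0]);z=np.array([0,0,1.])
        s.O=np.asarray(O,float);s.x=h*np.cos(th)+z*np.sin(th);s.n=-h*np.sin(th)+z*np.cos(th);s.y=np.cross(s.n,s.x)
        s.M=np.c_[s.x,s.y,s.n];s.tool=R.from_matrix(np.c_[s.x,-s.y,-s.n])
    def w(s,p): return s.O+s.M@np.asarray(p,float)
    def l(s,p): return (np.atleast_2d(p)-s.O)@s.M
E
python3 - <<'E'
from h import *
S=Stand([.566,-.121,.037],np.radians(97))
print(rel(S.w([.12,0,.2]),S.tool))
E
```

```text
(array([ 21.79,  -8.13, -26.54]), array([ 19.15,  30.75, -61.58]))
```

Call:
carry_out:
  rows:
    - [[0,0,-2],[0,0,0],0.7]
    - [[0,0,-6],[0,0,0],0.7]
    - [[0,0,-11],[0,0,0],0.7]
    - [[4,-1.5,-15],[2.2,3.5,-7],0.7]
    - [[8,-3,-18],[4.4,7,-14],0.7]
    - [[12,-4.5,-21],[6.6,10.5,-21],0.7]
    - [[16,-6,-24],[8.8,14,-28],0.7]
    - [[20,-8,-26.5],[11,17.6,-35],0.7]
    - [[21.8,-8.1,-26.5],[13.2,21,-42],0.7]
    - [[21.8,-8.1,-26.5],[15.4,24.6,-49],0.7]
    - [[21.8,-8.1,-26.5],[17.6,28.1,-56],0.7]
    - [[21.8,-8.1,-26.5],[19.2,30.8,-61.6],0.7]

```text
clock: 3.6
tool_pos: [0.5671, -0.136, 0.2676]
eef_rot: [0.631, 0.716, 0.196, -0.224]
contact_force: [0.4, -0.3, -1.9]
opening: 0.628
finger_force: 20.0
```

Call:
carry_out:
  rows:
    - [[0,0,0],[0,0,0],0.7]
    - [[0,0,0],[0,0,0],0.7]
    - [[0,0,0],[0,0,0],0.7]

```text
clock: 3.9
tool_pos: [0.5674, -0.1341, 0.2691]
eef_rot: [0.633, 0.715, 0.195, -0.222]
contact_force: [-0.1, 0.7, -0.3]
opening: 0.634
finger_force: 20.0
```

Run:
```python
from h import *
import pickle
s=r.snapshot("wrist");pickle.dump(s,open("w2.pkl","wb"));save(s,"w2.png");print(r.get_state()["q"].round(3))
```

```text
[ 0.84   0.908 -0.886  1.422  0.084  1.219  0.221]
```

View pics/w2.png

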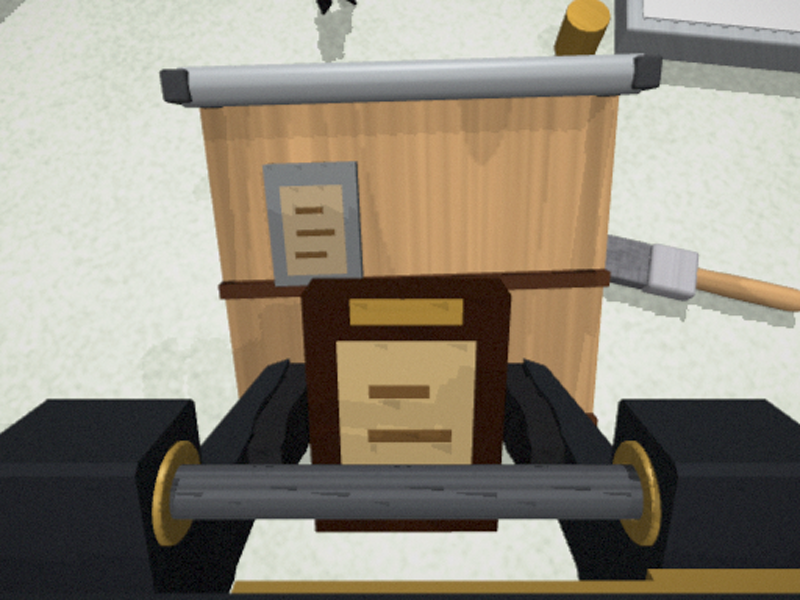

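```bash
cat >> h.py <<'E'
def edges(s,S0,cl=.110,ch=True):
    """subpixel: cleat end midpoints & rail centreline ends; S0 rough stand. returns list of (local pt, px)"""
    im=cv2.cvtColor(s["image"],cv2.COLOR_RGB2GRAY).astype(float);H=hsv(s).astype(int);out={}
    p=proj(s,[S0.w([cl-.005,y,.010]) for y in(.13,-.13)])
    m=((H[...,2]<110)&(H[...,1]>120)&((H[...,0]<15)|(H[...,0]>172))).astype(np.uint8)
    band=np.zeros_like(m);cv2.line(band,tuple(int(v) for v in p[0]+(p[0]-p[1])*.08),tuple(int(v) for v in p[1]+(p[1]-p[0])*.08),1,26)
    out["cleat"]=m*band
    p=proj(s,[S0.w([.228,y,.046]) for y in(.114,-.114)])
    m=((H[...,1]<45)&(H[...,2]>60)).astype(np.uint8)
    out["railp"]=p
    return out
E
python3 - <<'E'
from h import *
import pickle
s=pickle.load(open("w2.pkl","rb"))
S0=Stand([.566,-.121,.037],np.radians(97))
print("pred cleat",proj(s,[S0.w([.11,y,.010]) for y in(.13,-.13)]).round(1).tolist(), "rail",proj(s,[S0.w([.228,y,.046]) for y in(.114,-.114)]).round(1).tolist())
H=hsv(s)
for c in (160,300,380): print("cleat col",c,[tuple(map(int,H[y,c])) for y in range(166,194,2)])
for c in (140,260,390): print("rail col",c,[tuple(map(int,H[y,c])) for y in range(34,72,2)])
print("rail row",[tuple(map(int,H[54,x])) for x in range(112,130,2)],[tuple(map(int,H[47,x])) for x in range(396,414,2)])
print("cleat row",[tuple(map(int,H[186,x])) for x in range(134,150,2)],[tuple(map(int,H[178,x])) for x in range(380,396,2)])
E
```

```text
pred cleat [[135.1, 175.2], [385.9, 175.3]] rail [[123.4, 48.6], [397.7, 48.5]]
cleat col 160 [(16, 113, 173), (16, 116, 170), (16, 116, 169), (16, 115, 168), (16, 118, 167), (16, 118, 164), (16, 118, 164), (13, 168, 79), (10, 136, 77), (10, 148, 76), (11, 163, 72), (10, 138, 76), (10, 152, 72), (15, 121, 145)]
cleat col 300 [(16, 118, 207), (16, 117, 207), (15, 118, 206), (16, 117, 205), (15, 126, 158), (8, 159, 56), (12, 208, 49), (13, 242, 38), (11, 206, 42), (11, 193, 45), (11, 194, 46), (8, 187, 45), (7, 172, 43), (9, 193, 41)]
cleat col 380 [(17, 118, 180), (16, 117, 187), (16, 118, 186), (13, 130, 112), (9, 151, 59), (11, 162, 71), (12, 152, 74), (12, 164, 70), (11, 159, 72), (15, 121, 160), (17, 118, 173), (16, 118, 173), (17, 115, 177), (16, 118, 175)]
rail col 140 [(43, 10, 226), (39, 8, 226), (39, 11, 222), (42, 11, 224), (75, 5, 195), (98, 10, 198), (111, 9, 200), (97, 12, 191), (103, 10, 179), (102, 7, 172), (105, 13, 160), (105, 11, 142), (105, 8, 128), (114, 10, 124), (70, 6, 119), (150, 3, 98), (110, 9, 85), (120, 11, 47), (16, 118, 138)]
rail col 260 [(37, 15, 223), 
[... 415 characters left out ...]
 (95, 12, 132), (98, 8, 123), (114, 11, 117), (105, 14, 106), (114, 14, 89), (30, 4, 60), (16, 116, 145), (16, 117, 168), (15, 116, 173), (16, 114, 175), (15, 114, 176)]
rail row [(113, 16, 62), (90, 12, 64), (105, 15, 67), (120, 16, 63), (90, 11, 68), (101, 12, 166), (99, 16, 164), (101, 12, 164), (100, 9, 162)] [(103, 12, 155), (105, 10, 152), (100, 10, 151), (108, 8, 151), (101, 13, 152), (135, 9, 59), (105, 19, 54), (90, 18, 57), (110, 12, 66)]
cleat row [(40, 10, 231), (45, 9, 231), (30, 4, 231), (10, 24, 127), (10, 168, 70), (9, 159, 72), (11, 162, 74), (11, 149, 72)] [(12, 152, 74), (11, 169, 80), (11, 165, 82), (10, 151, 83), (10, 148, 86), (10, 80, 73), (135, 16, 62), (128, 15, 66)]
```

```bash
cat >> h.py <<'E'
from scipy.optimize import least_squares
def fit(views,x0=(.566,-.121,.037,np.radians(97))):
    f=lambda v:np.concatenate([(proj(s,[Stand(v[:3],v[3]).w(L) for L in Ls])-px).ravel() for s,Ls,px in views])
    q=least_squares(f,x0);return q.x,f(q.x).reshape(-1,2).round(1)
E
python3 - <<'E'
from h import *
import pickle
s=pickle.load(open("w2.pkl","rb"))
Ls=[(.228,.114,.046),(.228,-.114,.046),(.11,.13,0),(.11,-.13,0),(.1,.13,.01),(.1,-.13,.01)]
px=np.array([(121.5,55.5),(405,47.6),(140,180.1),(390.5,171.7),(140,192.1),(390.5,183.2)])
v,res=fit([(s,Ls,px)]);print(v[:3].round(4),np.degrees(v[3]));print(res.tolist())
S=Stand(v[:3],v[3])
print("lower cleat right end pred",proj(s,[S.w([0,-.13,.01])]))
# grey high outline corners (800-scale) on z=.018 plane
g=np.array([[265,165],[356,162],[362,276],[276,286]])*.64
print("grey_high local",S.l(onplane(s,g,S.w([0,0,.018]),S.n)).round(4))
st=r.get_state();print("tcp local",S.l(st["tool_pos"]), (S.tool.inv()*R.from_quat(st["eef_rot"])).as_rotvec(True))
# held walnut
h=np.array([[311,283],[500,283]])*.64
# grey low from top view
t=pickle.load(open("d0.pkl","rb"))["top"]
print("grey low c (top)",S.l(onplane(t,np.array([[438,320],[405,352]])*.64,S.w([0,0,.018]),S.n)).round(4))
E
```

```text
[ 0.5751 -0.1257  0.0419] 99.03747702900483
[[1.4, -1.0], [-1.4, -1.5], [0.8, 0.6], [-1.3, 0.8], [-1.1, 0.6], [1.7, 1.1]]
lower cleat right end pred [[384.55681267 270.38540923]]
grey_high local [[0.1857 0.0876 0.018 ]
 [0.1858 0.0336 0.018 ]
 [0.1158 0.0338 0.018 ]
 [0.1111 0.0886 0.018 ]]
tcp local [[0.12262126 0.00886706 0.19163521]] [-1.05184666  0.04925823  1.68877496]
grey low c (top) [[0.0489 0.0087 0.018 ]
 [0.1518 0.0641 0.018 ]]
```

```bash
cat >> h.py <<'E'
import os,json
def stand(): return Stand(*[(lambda v:(v[:3],v[3]))(json.load(open("stand.json")))][0])
E
python3 - <<'E'
from h import *
import json
json.dump([.5751,-.1257,.0419,np.radians(99.04)],open("stand.json","w"))
S=stand()
print(rel(S.w([.156,-.035,.06]),S.tool))
import pickle
s=pickle.load(open("w2.pkl","rb"));P=s["pose"];
E
```

```text
(array([ 3.45,  4.05, 13.25]), array([ 1.05, -0.05, -1.69]))
```

Call:
carry_out:
  rows:
    - [[3.4,4,4],[1,0,-1.7],0.7]
    - [[3.4,4,8],[1,0,-1.7],0.7]
    - [[3.4,4,11],[1,0,-1.7],0.7]
    - [[3.4,4,12.5],[1,0,-1.7],0.7]
    - [[3.4,4,13.2],[1,0,-1.7],0.7]
    - [[3.4,4,13.2],[1,0,-1.7],0.7]
    - [[3.4,4,13.2],[1,0,-1.7],0.7]
    - [[3.4,4,13.2],[1,0,-1.7],0.7]

```text
clock: 4.75
tool_pos: [0.5956, -0.0289, 0.1801]
eef_rot: [0.621, 0.726, 0.193, -0.224]
contact_force: [0.2, -1.5, -1.8]
opening: 0.633
finger_force: 20.0
```

Run:
```python
from h import *
import pickle
s=r.snapshot("wrist");pickle.dump(s,open("w3.pkl","wb"));save(s,"w3.png")
S=stand();st=r.get_state();print("tcp local",S.l(st["tool_pos"]).round(4), (S.tool.inv()*R.from_quat(st["eef_rot"])).as_rotvec(True).round(2))
print("pred cleat foot, top, rail (800px)",(proj(s,[S.w(p) for p in [(.11,.13,0),(.11,-.13,0),(.11,.13,.01),(.11,-.13,.01),(.228,.114,.046),(.228,-.114,.046)]])/.64).round(0).tolist())
```

```text
tcp local [[ 0.1543 -0.0353  0.0618]] [-0.21  0.06  0.03]
pred cleat foot, top, rail (800px) [[36.0, 419.0], [616.0, 418.0], [20.0, 431.0], [625.0, 430.0], [-95.0, 147.0], [668.0, 147.0]]
```

View pics/w3.png

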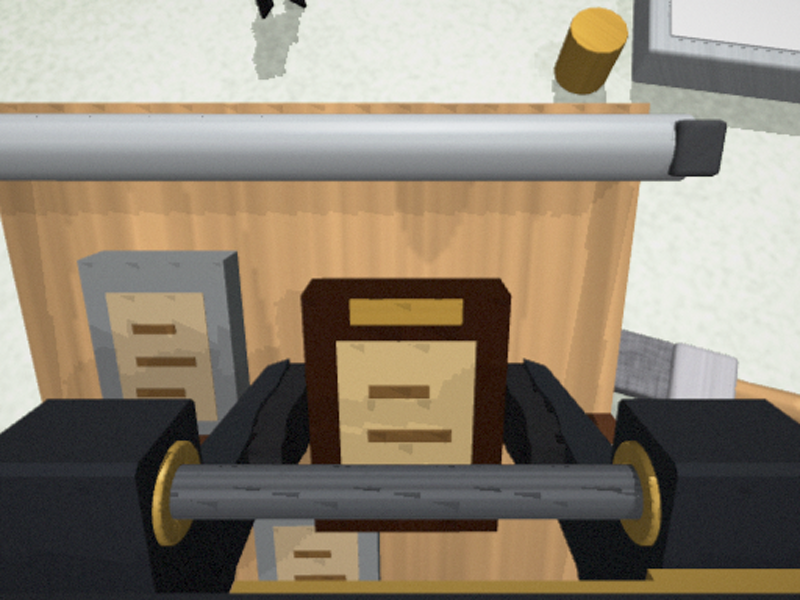

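Call:
carry_out:
  rows:
    - [[0.1,0,2],[0.2,0,0],0.7]
    - [[0.1,0,3.5],[0.2,0,0],0.7]
    - [[0.1,0,4.6],[0.2,0,0],0.7]
    - [[0.1,0,5.1],[0.2,0,0],0.7]
    - [[0.1,0,5.3],[0.2,0,0],0.7]
    - [[0.1,0,5.3],[0.2,0,0],0.7]
    - [[0.1,0,5.3],[0.2,0,0],0.7]
    - [[0.1,0,5.3],[0.2,0,0],0.7]

```text
clock: 5.6
tool_pos: [0.5904, 0.0022, 0.1364]
eef_rot: [0.62, 0.727, 0.192, -0.226]
contact_force: [0.2, -0.6, -1.2]
opening: 0.63
finger_force: 20.0
```

```bash
cat > loc.py <<'E'
from h import *
S=stand();st=r.get_state();print("tcp local",S.l(st["tool_pos"]).round(4), (S.tool.inv()*R.from_quat(st["eef_rot"])).as_rotvec(True).round(2),"F local",(S.M.T@st["contact_force"]).round(1),"M",(S.M.T@st["moment"]).round(2),"op",st["opening"])
E
python3 loc.py
```

```text
tcp local [[ 0.1556 -0.0352  0.0081]] [0.06 0.1  0.  ] F local [-1.2 -0.1 -0.7] M [-0.02  0.69  0.02] op 0.6297032565022047
```

Free still; creep down until contact.

Call:
carry_out:
  rows:
    - [[0,0,0.1],[0,0,0],0.7]
    - [[0,0,0.2],[0,0,0],0.7]
    - [[0,0,0.2],[0,0,0],0.7]
    - [[0,0,0.2],[0,0,0],0.7]

```text
clock: 6.0
tool_pos: [0.5898, 0.0037, 0.1344]
eef_rot: [0.62, 0.727, 0.192, -0.226]
contact_force: [0.3, 0.1, -0.6]
opening: 0.631
finger_force: 20.0
```

Call:
carry_out:
  rows:
    - [[0,0,0.1],[0,0,0],0.7]
    - [[0,0,0.1],[0,0,0],0.7]
    - [[0,0,0.1],[0,0,0],0.7]

```text
clock: 6.3
tool_pos: [0.5896, 0.0043, 0.1335]
eef_rot: [0.62, 0.727, 0.192, -0.226]
contact_force: [0.1, 0.4, -0.7]
opening: 0.629
finger_force: 20.0
```

```bash
python3 loc.py
```

```text
tcp local [[ 0.1558 -0.0348  0.0045]] [ 0.13  0.12 -0.  ] F local [-0.1 -0.2 -0.8] M [-0.03  0.66  0.03] op 0.6289954018227412
```

Call:
carry_out:
  rows:
    - [[0,0,0.1],[0,0,0],0.7]
    - [[0,0,0.1],[0,0,0],0.7]
    - [[0,0,0.1],[0,0,0],0.7]

```text
clock: 6.6
tool_pos: [0.5896, 0.0048, 0.1327]
eef_rot: [0.62, 0.727, 0.192, -0.226]
contact_force: [-0.2, -0.6, -1.8]
opening: 0.633
finger_force: 20.0
```

Call:
carry_out:
  rows:
    - [[0,0,0.05],[0,0,0],0.7]
    - [[0,0,0.05],[0,0,0],0.7]

```text
clock: 6.8
tool_pos: [0.5895, 0.0051, 0.1323]
eef_rot: [0.62, 0.727, 0.192, -0.226]
contact_force: [-0.1, -0.5, -0.4]
opening: 0.637
finger_force: 20.0
```

```bash
python3 loc.py
```

```text
tcp local [[ 0.1558 -0.0348  0.003 ]] [ 0.13  0.12 -0.  ] F local [-0.7  0.1 -0. ] M [-0.11  0.69  0.06] op 0.6368954491892085
```

Call:
carry_out:
  rows:
    - [[0,0,0.1],[0,0,0],0.7]
    - [[0,0,0.1],[0,0,0],0.7]

```text
clock: 7.0
tool_pos: [0.5893, 0.0057, 0.1314]
eef_rot: [0.62, 0.727, 0.192, -0.226]
contact_force: [-1.2, -0.2, -1.1]
opening: 0.639
finger_force: 20.0
```

Call:
carry_out:
  rows:
    - [[0,0,0.1],[0,0,0],0.7]
    - [[0,0,0.1],[0,0,0],0.7]

```text
clock: 7.2
tool_pos: [0.5892, 0.0063, 0.1306]
eef_rot: [0.62, 0.727, 0.192, -0.226]
contact_force: [-0.2, 0.2, -1.7]
opening: 0.633
finger_force: 20.0
```

```bash
python3 loc.py
```

```text
tcp local [[ 0.1558 -0.0347  0.0008]] [ 0.14  0.13 -0.  ] F local [-0.8  0.2 -1.6] M [-0.1   0.69  0.03] op 0.633371651833892
```

Call:
carry_out:
  rows:
    - [[0,0,0.1],[0,0,0],0.7]
    - [[0,0,0.1],[0,0,0],0.7]

```text
clock: 7.4
tool_pos: [0.5892, 0.0069, 0.1298]
eef_rot: [0.62, 0.727, 0.192, -0.226]
contact_force: [0.2, -0.1, -1.1]
opening: 0.632
finger_force: 20.0
```

Call:
carry_out:
  rows:
    - [[0,0,0.1],[0,0,0],0.7]
    - [[0,0,0.1],[0,0,0],0.7]

```text
clock: 7.6
tool_pos: [0.5891, 0.0074, 0.1289]
eef_rot: [0.62, 0.727, 0.192, -0.226]
contact_force: [-0.3, 0.7, -0.4]
opening: 0.634
finger_force: 20.0
```

```bash
python3 loc.py;python3 - <<'E'
from h import *
s=r.snapshot("side");save(s,"s1.png",(200,150,340,255))
E
```

```text
tcp local [[ 0.1558 -0.0347 -0.0011]] [ 0.13  0.13 -0.  ] F local [ 0.4  0.2 -0.7] M [-0.07  0.66  0.07] op 0.6339097870203598
```

View pics/s1.png

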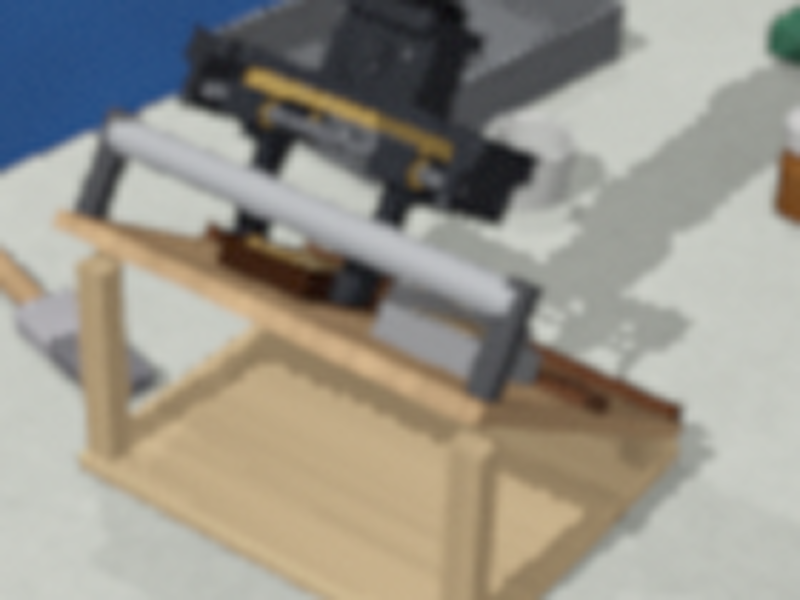

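Call:
carry_out:
  rows:
    - [[0,0,0.1],[0,0,0],0.7]
    - [[0,0,0.1],[0,0,0],0.7]

```text
clock: 7.85
tool_pos: [0.5892, 0.0075, 0.1288]
eef_rot: [0.62, 0.727, 0.192, -0.226]
contact_force: [-1.2, -1.8, 4.3]
opening: 0.634
finger_force: 20.0
```

Call:
carry_out:
  rows:
    - [[0,0,0.1],[0,0,0],0.7]
    - [[0,0,0.1],[0,0,0],0.7]

```text
clock: 8.05
tool_pos: [0.5892, 0.0076, 0.1286]
eef_rot: [0.62, 0.727, 0.192, -0.226]
contact_force: [-3.1, -6.0, 9.7]
opening: 0.636
finger_force: 20.0
```

```bash
python3 loc.py
```

```text
tcp local [[ 0.1558 -0.0348 -0.0015]] [0.08 0.08 0.01] F local [ 1.   4.  11.1] M [0.6  0.33 0.09] op 0.6355174103398102
```

Call:
carry_out:
  rows:
    - [[-0.1,0,-0.15],[0,0,0],0.7]
    - [[-0.2,0,-0.15],[0,0,0],0.7]
    - [[-0.3,0,-0.15],[0,0,0],0.7]
    - [[-0.3,0,-0.15],[0,0,0],0.7]

```text
clock: 8.45
tool_pos: [0.5898, 0.0055, 0.1273]
eef_rot: [0.62, 0.727, 0.192, -0.226]
contact_force: [-1.6, -1.4, 3.8]
opening: 0.633
finger_force: 20.0
```

```bash
python3 loc.py
```

```text
tcp local [[ 0.1533 -0.0351 -0.0014]] [ 0.1   0.16 -0.02] F local [1.2 1.8 3.8] M [-0.04  0.29  0.07] op 0.6328071467955941
```

Call:
carry_out:
  rows:
    - [[-0.1,0,0],[0,0,0],0.7]
    - [[-0.2,0,0],[0,0,0],0.7]
    - [[-0.2,0,0],[0,0,0],0.7]

```text
clock: 8.75
tool_pos: [0.5902, 0.0034, 0.1258]
eef_rot: [0.62, 0.727, 0.192, -0.226]
contact_force: [0.5, -0.1, 2.9]
opening: 0.635
finger_force: 20.0
```

```bash
python3 loc.py
```

```text
tcp local [[ 0.1507 -0.0352 -0.0014]] [ 0.07  0.12 -0.  ] F local [ 1.5 -0.5  2.5] M [-0.21  0.28  0.11] op 0.6353544025162842
```

Call:
carry_out:
  rows:
    - [[-0.1,0,0],[0,0,0],0.7]
    - [[-0.1,0,0],[0,0,0],0.7]

```text
clock: 8.95
tool_pos: [0.5902, 0.0026, 0.1252]
eef_rot: [0.62, 0.727, 0.192, -0.226]
contact_force: [0.6, 0.1, 4.2]
opening: 0.634
finger_force: 20.0
```

Call:
carry_out:
  rows:
    - [[-0.1,0,0],[0,0,0],0.7]
    - [[-0.1,0,0],[0,0,0],0.7]

```text
clock: 9.15
tool_pos: [0.5902, 0.0024, 0.1251]
eef_rot: [0.62, 0.727, 0.192, -0.226]
contact_force: [0.6, -0.4, 4.7]
opening: 0.631
finger_force: 20.0
```

```bash
python3 loc.py
```

```text
tcp local [[ 0.1494 -0.0351 -0.0014]] [ 0.1   0.17 -0.02] F local [ 2.3 -0.5  4.1] M [-0.3  -0.    0.02] op 0.6309314224276075
```

Call:
carry_out:
  rows:
    - [[-0.1,0,0],[0,0,0],0.7]
    - [[-0.1,0,0],[0,0,0],0.7]

```text
clock: 9.35
tool_pos: [0.5902, 0.0023, 0.125]
eef_rot: [0.619, 0.727, 0.193, -0.227]
contact_force: [1.0, 0.9, 5.9]
opening: 0.634
finger_force: 20.0
```

```bash
python3 loc.py
```

```text
tcp local [[ 0.1493 -0.035  -0.0014]] [ 0.11  0.25 -0.04] F local [ 3.9 -1.1  4.5] M [-0.19 -0.35  0.02] op 0.6336437538439628
```

Call:
carry_out:
  rows:
    - [[0,0,0],[0,0,0],0.32]
    - [[0,0,0],[0,0,0],0.28]
    - [[0,0,0],[0,0,0],0.25]
    - [[0,0,0],[0,0,0],0.25]
    - [[0,0,-0.5],[0,0,0],0.25]
    - [[0,0,-2],[0,0,0],0.25]
    - [[0,0,-5],[0,0,0],0.25]
    - [[-3,0,-10],[0,0,0],0.25]
    - [[-7,0,-13],[0,0,0],0.25]
    - [[-10,0,-16],[0,0,0],0.25]
    - [[-10,0,-16],[0,0,0],0.25]
    - [[-10,0,-16],[0,0,0],0]

```text
clock: 10.55
tool_pos: [0.6178, -0.1712, 0.1993]
eef_rot: [0.621, 0.726, 0.192, -0.226]
contact_force: [0.2, 1.2, 0.5]
opening: 0.816
finger_force: 0.0
```

Call:
carry_out:
  rows:
    - [[0,0,0],[0,0,0],0]
    - [[0,0,0],[0,0,0],0]
    - [[0,0,0],[0,0,0],0]

```text
clock: 10.85
tool_pos: [0.6174, -0.1682, 0.1994]
eef_rot: [0.619, 0.727, 0.192, -0.227]
contact_force: [-0.5, -0.1, -0.3]
opening: 0.997
finger_force: 0.0
```

```bash
python3 loc.py
python3 - <<'E'
from h import *
import pickle
s=r.snapshot("wrist");pickle.dump(s,open("w4.pkl","wb"));save(s,"w4.png")
E
```

```text
tcp local [[ 0.0488 -0.0351  0.1575]] [ 0.22  0.16 -0.12] F local [-0.2  0.5 -0.3] M [-0.05  0.58  0.09] op 0.9966288042200339
```

View pics/w4.png

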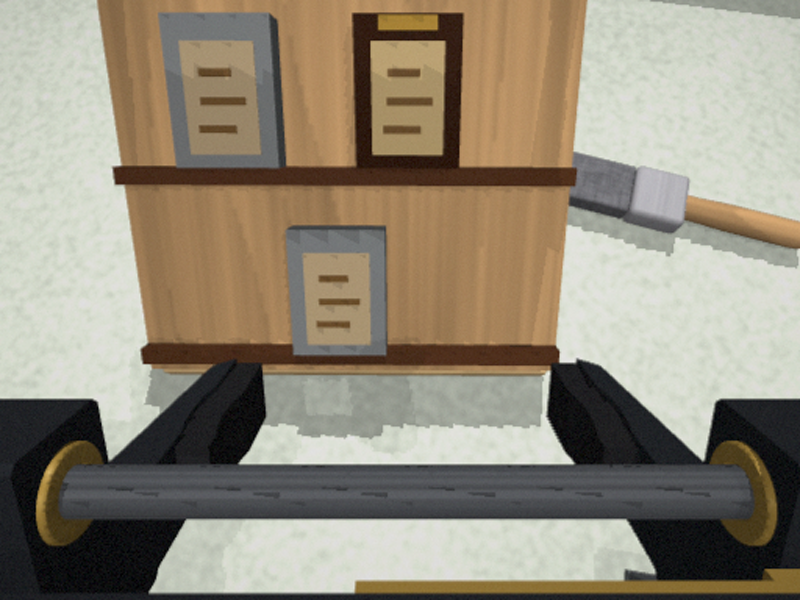

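Run:
```python
from h import *
import pickle
L=lambda n:pickle.load(open(n,"rb"))
v2=(L("w2.pkl"),[(.228,.114,.046),(.228,-.114,.046),(.11,.13,0),(.11,-.13,0),(.1,.13,.01),(.1,-.13,.01)],np.array([(121.5,55.5),(405,47.6),(140,180.1),(390.5,171.7),(140,192.1),(390.5,183.2)]))
v4=(L("w4.pkl"),[(.11,.13,.01),(.11,-.13,.01),(.1,.13,.01),(.1,-.13,.01),(0,.13,0),(0,-.13,0),(-.01,.13,.01),(-.01,-.13,.01)],np.array([(114,168),(576,168),(114,185),(576,185),(148,346),(557,347),(142,362),(559,363)])*.64)
v3=(L("w3.pkl"),[(.228,-.114,.046)],np.array([(675,147)])*.64)
for n,V in(("2",[v2]),("4",[v4]),("all",[v2,v3,v4])):
    v,res=fit(V);print(n,v[:3].round(4),np.degrees(v[3]).round(2),np.abs(res).max(),res.tolist() if n!="2" else "")
    S=Stand(v[:3],v[3]);print("  released tcp local",S.l([.5902,.0023,.125]).round(4))
s=v4[0]
for n,g in(("grey_low",[[287,228],[386,227],[386,354],[295,355]]),("walnut",[[354,13],[463,13],[459,167],[357,167]]),("grey_high",[[160,14],[271,14],[275,166],[174,168]])):
    print(n,S.l(onplane(s,np.array(g)*.64,S.w([0,0,.018]),S.n)).round(4)[:,:2].tolist())
```

```text
2 [ 0.5751 -0.1257  0.0419] 99.04 1.7 
  released tcp local [[ 0.1493 -0.035  -0.0015]]
4 [ 0.5748 -0.123   0.0369] 99.17 1.7 [[-1.2, -0.5], [0.8, -0.2], [0.6, 0.3], [-0.3, 0.6], [0.2, -1.5], [-0.7, -1.7], [0.6, 1.6], [-0.0, 1.4]]
  released tcp local [[ 0.1499 -0.0352  0.0043]]
all [ 0.5756 -0.1245  0.0402] 98.95 4.4 [[3.6, -1.0], [-1.3, -1.1], [2.2, -0.1], [-1.2, 0.4], [0.4, -0.2], [1.7, 0.6], [-4.4, 0.0], [-2.5, -1.5], [3.2, -0.2], [-0.7, -0.6], [2.1, 0.7], [-1.0, -1.2], [1.0, -0.4], [-0.7, 2.0], [1.6, 2.9]]
  released tcp local [[ 0.1493 -0.0341  0.0005]]
grey_low [[0.0771, 0.0324], [0.0779, -0.0226], [0.0018, -0.0221], [0.0008, 0.0323]]
walnut [[0.1845, -0.0075], [0.1847, -0.0615], [0.1105, -0.062], [0.1102, -0.0073]]
grey_high [[0.1838, 0.089], [0.184, 0.0338], [0.1106, 0.0368], [0.1093, 0.0913]]
```

Run:
```python
from h import *
json.dump([.5748,-.1230,.0369,np.radians(99.17)],open("stand.json","w"))
Rt=down(np.radians(99.2-90))
for p in([.6,-.1,.33],[.57,.2,.33],[.55,.417,.16]): print(rel(p,Rt))
import pickle
d=pickle.load(open("d0.pkl","rb"));mount(d["side"],"blue",(.55,.417));mount(d["top"],"blue",(.55,.417))
```

```text
(array([13.2 , -0.65, -6.76]), array([ -0.12, -34.53,  -0.  ]))
(array([38.  ,  1.2 , 10.29]), array([ -0.12, -34.53,  -0.  ]))
(array([46.28,  2.74, 36.61]), array([ -0.12, -34.53,  -0.  ]))
page 267.5 [557.5 418. ] [64.2 34.3] 18.7
frame 202.0 [548.2 418.6] [81.7 59.7] 19.9
page 128.0 [555.8 419.9] [66.6 35.9] 19.6
frame 81.5 [551.7 416.2] [76.1 57.5] 19.5
```

Call:
carry_out:
  rows:
    - [[4,-0.2,-3],[0,-8,0],0]
    - [[8,-0.4,-6],[0,-16,0],0]
    - [[13,-0.6,-6.8],[0,-24,0],0]
    - [[17,-0.4,-4],[0,-30,0],0]
    - [[21,-0.1,-1],[0,-34.5,0],0]
    - [[26,0.3,2.3],[0,-34.5,0],0]
    - [[30,0.6,5],[0,-34.5,0],0]
    - [[34,0.9,7.7],[0,-34.5,0],0]
    - [[38,1.2,10.3],[0,-34.5,0],0]
    - [[40,1.6,15],[0,-34.5,0],0]
    - [[41.5,1.9,20],[0,-34.5,0],0]
    - [[43,2.2,25],[0,-34.5,0],0]

```text
clock: 12.1
tool_pos: [0.5607, 0.3183, 0.2423]
eef_rot: [0.648, 0.761, -0.0, -0.0]
contact_force: [0.8, 0.1, 0.4]
opening: 1.003
finger_force: 0.0
```

Run:
```python
from h import *
print(r.get_state()["q"].round(2),rel([.55,.417,.16],down(np.radians(9.2))))
```

```text
[-0.28  0.76 -0.6   1.48  0.47  1.04 -0.83] (array([9.91, 0.52, 8.23]), array([-0.05, -0.03, -0.01]))
```

Call:
carry_out:
  rows:
    - [[4,0.2,3],[0,0,0],0]
    - [[8,0.4,6],[0,0,0],0]
    - [[9.9,0.5,8.2],[0,0,0],0]
    - [[9.9,0.5,8.2],[0,0,0],0]
    - [[9.9,0.5,8.2],[0,0,0],0]
    - [[9.9,0.5,8.2],[0,0,0],0]
    - [[9.9,0.5,8.2],[0,0,0],0]

```text
clock: 12.8
tool_pos: [0.5523, 0.4132, 0.1625]
eef_rot: [0.65, 0.76, 0.0, 0.0]
contact_force: [0.3, -1.0, 1.0]
opening: 0.998
finger_force: 0.0
```

Run:
```python
from h import *
import pickle
s=r.snapshot("wrist");pickle.dump(s,open("w5.pkl","wb"))
w=pickle.load(open("w1.pkl","rb"));print("walnut tab/page hsv",hsv(w)[136,254],hsv(w)[170,240])
print(r.get_state()["tool_pos"])
m=mount(s,"blue",(.55,.417))
H=hsv(s).astype(int)
b=m["frame"];a=np.radians(b[2]);
if b[1][0]<b[1][1]: a+=np.pi/2
c=np.array(b[0])/1000
for d in(-31,-25,-15,0,15,25,31): 
    u=proj(s,[*(c+d/1000*np.array([np.cos(a),np.sin(a)])),.018])[0].astype(int);print(d,u,H[u[1],u[0]])
print("axis",np.degrees(a))
```

```text
walnut tab/page hsv [ 20 172 142] [ 20 107 167]
[0.55206056 0.41330953 0.16231737]
page 2441.0 [550.5 417.7] [55.8 37.8] 19.1
frame 4840.5 [553.  419.6] [75.7 57.8] 19.1
-31 [227 174] [111 128 112]
-25 [234 173] [ 19 106 163]
-15 [245 171] [ 19 106 164]
0 [261 169] [ 20 105 162]
15 [278 166] [ 19 100 165]
25 [289 164] [  9  16 114]
31 [295 163] [ 15  75 112]
axis 19.1155948638916
```

Run:
```python
from h import *
Rt=down(np.radians(19.1-90))
for z in(.06,.0045): print(rel([.5533,.4193,z],Rt))
```

```text
(array([ 0.57,  0.21, 10.23]), array([ 1.000e-02, -3.000e-02,  7.989e+01]))
(array([ 0.57,  0.21, 15.78]), array([ 1.000e-02, -3.000e-02,  7.989e+01]))
```

Call:
carry_out:
  rows:
    - [[0.6,0.2,1],[0,0,8],0]
    - [[0.6,0.2,2],[0,0,16],0]
    - [[0.6,0.2,3],[0,0,24],0]
    - [[0.6,0.2,4],[0,0,32],0]
    - [[0.6,0.2,5],[0,0,40],0]
    - [[0.6,0.2,6],[0,0,48],0]
    - [[0.6,0.2,7],[0,0,56],0]
    - [[0.6,0.2,8],[0,0,64],0]
    - [[0.6,0.2,9],[0,0,72],0]
    - [[0.6,0.2,10],[0,0,79.9],0]
    - [[0.6,0.2,10.2],[0,0,79.9],0]
    - [[0.6,0.2,10.2],[0,0,79.9],0]

```text
clock: 14.05
tool_pos: [0.5519, 0.4203, 0.0592]
eef_rot: [0.986, 0.168, -0.001, -0.0]
contact_force: [-0.0, 0.0, -0.4]
opening: 1.0
finger_force: 0.0
```

Run:
```python
from h import *
Rt=down(np.radians(19.1-90));print(r.get_state()["q"].round(2))
for z in(.0045,): print(rel([.5533,.4193,z],Rt))
```

```text
[-0.64  1.   -0.15  1.45  0.19  0.71 -2.11]
(array([0.11, 0.15, 5.47]), array([-0.02,  0.08,  0.26]))
```

Call:
carry_out:
  rows:
    - [[0.1,0.1,3],[0,0,0.2],0]
    - [[0.1,0.1,5],[0,0,0.2],0]
    - [[0.1,0.1,5.5],[0,0,0.2],0]
    - [[0.1,0.1,5.5],[0,0,0.2],0]
    - [[0.1,0.1,5.5],[0,0,0.2],0.5]
    - [[0.1,0.1,5.5],[0,0,0.2],0.7]
    - [[0.1,0.1,5.5],[0,0,0.2],0.7]
    - [[0.1,0.1,5.5],[0,0,0.2],0.7]
    - [[0.1,0.1,5.5],[0,0,0.2],0.7]
    - [[0.1,0.1,5.5],[0,0,0.2],0.7]
  newtons: 20

```text
clock: 15.05
tool_pos: [0.5531, 0.42, 0.0044]
eef_rot: [0.986, 0.165, -0.0, -0.0]
contact_force: [-0.6, -2.1, 4.5]
opening: 0.635
finger_force: 20.0
```

Run:
```python
from h import *
S=stand()
st=r.get_state();print(st["tool_pos"],R.from_quat(st["eef_rot"]).as_matrix().round(3).tolist())
for p,Rt in(([.5533,.4193,.2],down(np.radians(19.1-90))),([.57,.15,.36],down(np.radians(60-90))),([.58,-.05,.36],down(np.radians(99.2-90))),(S.w([.045,-.076,.12]),S.tool)): print(rel(p,Rt))
```

```text
[0.55314625 0.42002787 0.004426  ] [[0.945, 0.326, -0.001], [0.326, -0.945, -0.0], [-0.001, -0.0, -1.0]]
(array([ -0.03,   0.07, -19.56]), array([-0.01,  0.05, -0.1 ]))
(array([ -7.23,  26.07, -35.56]), array([-3.0e-02,  5.0e-02, -4.1e+01]))
(array([-12.8 ,  45.31, -35.55]), array([-5.00e-02,  4.00e-02, -8.02e+01]))
(array([ -8.68,  56.36, -15.69]), array([ 23.95,  28.55, -77.6 ]))
```

Call:
carry_out:
  rows:
    - [[0,0,-3],[0,0,0],0.7]
    - [[0,0,-8],[0,0,0],0.7]
    - [[0,0,-13],[0,0,0],0.7]
    - [[0,0,-18],[0,0,-6],0.7]
    - [[0,0,-23],[0,0,-14],0.7]
    - [[-1,3,-27],[0,0,-22],0.7]
    - [[-2,7,-30],[0,0,-30],0.7]
    - [[-3,11,-33],[0,0,-38],0.7]
    - [[-4,15.5,-35.5],[0,0,-46],0.7]
    - [[-5.3,20,-35.5],[0,0,-54],0.7]
    - [[-6.6,24.5,-35.5],[0,0,-62],0.7]
    - [[-8,29,-35.5],[0,0,-70],0.7]

```text
clock: 16.25
tool_pos: [0.572, 0.1176, 0.3589]
eef_rot: [0.711, 0.703, -0.001, -0.0]
contact_force: [0.9, 0.6, -1.5]
opening: 0.634
finger_force: 20.0
```

Run:
```python
from h import *
S=stand();print(r.get_state()["q"].round(2))
for p,Rt in(([.58,-.05,.36],down(np.radians(99.2-90))),([.62,-.2,.30],S.tool),(S.w([.046,-.076,.10]),S.tool)): print(rel(p,Rt))
```

```text
[ 0.04  0.55 -0.57  1.51  0.31  1.17 -0.59]
(array([-16.75,   1.  ,  -0.1 ]), array([-0.08,  0.04, -9.88]))
(array([-31.7 ,   5.18,   5.91]), array([ 2.87, 34.33, -9.57]))
(array([-24.56,   8.4 ,  21.36]), array([ 2.87, 34.33, -9.57]))
```

Call:
carry_out:
  rows:
    - [[-5,0.4,0],[0,0,-5],0.7]
    - [[-10,0.7,0],[0,0,-9.6],0.7]
    - [[-15,1.2,0],[0.6,7,-9.6],0.7]
    - [[-20,2,0],[1.2,14,-9.6],0.7]
    - [[-25,3.5,2],[1.8,21,-9.6],0.7]
    - [[-29,5,5],[2.4,28,-9.6],0.7]
    - [[-31,6,8],[2.9,34.3,-9.6],0.7]
    - [[-29.5,7,12],[2.9,34.3,-9.6],0.7]
    - [[-27,8,16],[2.9,34.3,-9.6],0.7]
    - [[-24.6,8.4,19],[2.9,34.3,-9.6],0.7]
    - [[-24.6,8.4,21.4],[2.9,34.3,-9.6],0.7]
    - [[-24.6,8.4,21.4],[2.9,34.3,-9.6],0.7]

```text
clock: 17.45
tool_pos: [0.6489, -0.1268, 0.1404]
eef_rot: [0.621, 0.726, 0.19, -0.228]
contact_force: [-0.9, -0.5, -1.5]
opening: 0.633
finger_force: 20.0
```

Call:
carry_out:
  rows:
    - [[0,0,0],[0,0,0],0.7]
    - [[0,0,0],[0,0,0],0.7]

```text
clock: 17.65
tool_pos: [0.6526, -0.1287, 0.1465]
eef_rot: [0.622, 0.726, 0.193, -0.223]
contact_force: [-0.8, -0.3, -0.8]
opening: 0.632
finger_force: 20.0
```

```bash
python3 loc.py
python3 - <<'E'
from h import *
S=stand()
print(rel(S.w([.046,-.076,.010]),S.tool))
E
```

```text
tcp local [[ 0.047  -0.0759  0.1006]] [-0.31 -0.08  0.26] F local [-0.7  0.8 -0.6] M [-0.04  0.68  0.06] op 0.6319583636775675
(array([-0.09, -0.04,  9.06]), array([ 0.31,  0.08, -0.26]))
```

Call:
carry_out:
  rows:
    - [[-0.2,0,4],[0.3,0,-0.3],0.7]
    - [[-0.2,0,7],[0.3,0,-0.3],0.7]
    - [[-0.2,0,8.6],[0.3,0,-0.3],0.7]
    - [[-0.2,0,9.2],[0.3,0,-0.3],0.7]
    - [[-0.2,0,9.3],[0.3,0,-0.3],0.7]
    - [[-0.2,0,9.3],[0.3,0,-0.3],0.7]
    - [[-0.2,0,9.3],[0.3,0,-0.3],0.7]

```text
clock: 18.35
tool_pos: [0.6448, -0.0785, 0.0682]
eef_rot: [0.619, 0.728, 0.191, -0.224]
contact_force: [0.4, -0.4, -1.7]
opening: 0.631
finger_force: 20.0
```

```bash
python3 loc.py
```

```text
tcp local [[ 0.0447 -0.0762  0.0073]] [ 0.01 -0.08 -0.04] F local [-1.3 -0.4 -1.1] M [-0.1   0.67  0.06] op 0.6313821380260938
```

Call:
carry_out:
  rows:
    - [[0,0,0.1],[0,0,0],0.7]
    - [[0,0,0.2],[0,0,0],0.7]
    - [[0,0,0.2],[0,0,0],0.7]

```text
clock: 18.65
tool_pos: [0.6439, -0.0768, 0.0659]
eef_rot: [0.619, 0.728, 0.191, -0.225]
contact_force: [-0.2, -3.4, 4.1]
opening: 0.636
finger_force: 20.0
```

Call:
carry_out:
  rows:
    - [[0,0,0.1],[0,0,0],0.7]
    - [[0,0,0.1],[0,0,0],0.7]

```text
clock: 18.85
tool_pos: [0.6439, -0.0768, 0.0658]
eef_rot: [0.619, 0.728, 0.191, -0.225]
contact_force: [-2.8, -5.7, 7.7]
opening: 0.633
finger_force: 20.0
```

```bash
python3 loc.py
```

```text
tcp local [[ 0.0449 -0.0756  0.0043]] [ 0.08 -0.05 -0.03] F local [0.1 3.7 9.2] M [0.42 0.42 0.09] op 0.633126037733403
```

Contact at z 4.3 mm, as predicted. Now slide down to the cleat.

Call:
carry_out:
  rows:
    - [[-0.2,0,-0.1],[0,0,0],0.7]
    - [[-0.35,0,-0.1],[0,0,0],0.7]
    - [[-0.5,0,-0.1],[0,0,0],0.7]
    - [[-0.5,0,-0.1],[0,0,0],0.7]

```text
clock: 19.25
tool_pos: [0.645, -0.0798, 0.0637]
eef_rot: [0.619, 0.728, 0.192, -0.226]
contact_force: [0.1, -2.0, 7.3]
opening: 0.629
finger_force: 20.0
```

Call:
carry_out:
  rows:
    - [[-0.1,0,0],[0,0,0],0.7]
    - [[-0.15,0,0],[0,0,0],0.7]
    - [[-0.15,0,0],[0,0,0],0.7]

```text
clock: 19.55
tool_pos: [0.6453, -0.0808, 0.063]
eef_rot: [0.618, 0.728, 0.192, -0.226]
contact_force: [-0.9, -0.9, 6.3]
opening: 0.63
finger_force: 20.0
```

```bash
python3 loc.py
```

```text
tcp local [[ 0.0399 -0.0764  0.0044]] [ 0.05  0.09 -0.1 ] F local [2.9 1.  5.6] M [-0.08 -0.04  0.12] op 0.6302541346364181
```

Call:
carry_out:
  rows:
    - [[-0.1,0,-0.05],[0,0,0],0.7]
    - [[-0.1,0,-0.05],[0,0,0],0.7]

```text
clock: 19.75
tool_pos: [0.6453, -0.0824, 0.062]
eef_rot: [0.619, 0.728, 0.191, -0.225]
contact_force: [-0.0, -0.5, 4.6]
opening: 0.635
finger_force: 20.0
```

Call:
carry_out:
  rows:
    - [[-0.1,0,0],[0,0,0],0.7]
    - [[-0.1,0,0],[0,0,0],0.7]

```text
clock: 19.95
tool_pos: [0.6453, -0.0832, 0.0614]
eef_rot: [0.619, 0.728, 0.191, -0.226]
contact_force: [0.3, -0.1, 5.4]
opening: 0.632
finger_force: 20.0
```

```bash
python3 loc.py
```

```text
tcp local [[ 0.037  -0.0759  0.0044]] [ 0.09  0.03 -0.06] F local [ 2.9 -0.3  4.5] M [-0.22  0.12  0.11] op 0.6315385853148899
```

Call:
carry_out:
  rows:
    - [[-0.1,0,0],[0,0,0],0.7]
    - [[-0.1,0,0],[0,0,0],0.7]

```text
clock: 20.15
tool_pos: [0.6453, -0.0833, 0.0614]
eef_rot: [0.618, 0.728, 0.192, -0.226]
contact_force: [0.5, 0.2, 7.1]
opening: 0.634
finger_force: 20.0
```

Call:
carry_out:
  rows:
    - [[-0.1,0,0],[0,0,0],0.7]
    - [[-0.1,0,0],[0,0,0],0.7]

```text
clock: 20.35
tool_pos: [0.6453, -0.0833, 0.0613]
eef_rot: [0.618, 0.728, 0.192, -0.227]
contact_force: [-0.8, 0.1, 8.1]
opening: 0.635
finger_force: 20.0
```

```bash
python3 loc.py
```

```text
tcp local [[ 0.0369 -0.0759  0.0044]] [ 0.13  0.19 -0.1 ] F local [4.8 0.8 6.6] M [-0.08 -0.51  0.01] op 0.6346549239085651
```

Stopped by the cleat. Release and withdraw down-slope/out.

Call:
carry_out:
  rows:
    - [[0,0,0],[0,0,0],0.32]
    - [[0,0,0],[0,0,0],0.28]
    - [[0,0,0],[0,0,0],0.25]
    - [[0,0,0],[0,0,0],0.25]
    - [[0,0,-0.5],[0,0,0],0.25]
    - [[0,0,-2],[0,0,0],0.25]
    - [[0,0,-5],[0,0,0],0.25]
    - [[2,0,-10],[0,0,0],0]
    - [[2,-2,-15],[0,0,0],0]
    - [[3,-4,-19],[0,0,0],0]
    - [[3,-4,-19],[0,0,0],0]
    - [[3,-4,-19],[0,0,0],0]

```text
clock: 21.55
tool_pos: [0.6194, -0.1741, 0.2348]
eef_rot: [0.619, 0.728, 0.191, -0.224]
contact_force: [-0.2, 0.6, -0.3]
opening: 1.0
finger_force: 0.0
```

Call:
carry_out:
  rows:
    - [[0,0,0],[0,0,0],0]
    - [[0,0,0],[0,0,0],0]
    - [[0,0,0],[0,0,0],0]

```text
clock: 21.85
tool_pos: [0.6188, -0.1717, 0.2322]
eef_rot: [0.618, 0.728, 0.19, -0.227]
contact_force: [0.3, 0.2, 0.3]
opening: 0.995
finger_force: 0.0
```

```bash
python3 loc.py
python3 - <<'E'
from h import *
import pickle
s=r.snapshot("wrist");pickle.dump(s,open("w6.pkl","wb"));save(s,"w6.png")
S=stand()
Rt=down(np.radians(9.2))
for p in([.58,-.05,.36],[.55,.15,.36],[.44,.28,.25]): print(rel(p,Rt))
# clip top colour & orientation from side/top: coarse
E
```

```text
tcp local [[ 0.0648 -0.0356  0.1923]] [ 0.31  0.1  -0.07] F local [ 0.3 -0.3  0.1] M [-0.08  0.54  0.04] op 0.9951504999526528
(array([17.65, -1.89, -3.35]), array([ -0.25, -34.46,   0.13]))
(array([34.33, -1.59,  8.1 ]), array([ -0.25, -34.46,   0.13]))
(array([ 40.14, -10.28,  25.46]), array([ -0.25, -34.46,   0.13]))
```

View pics/w6.png

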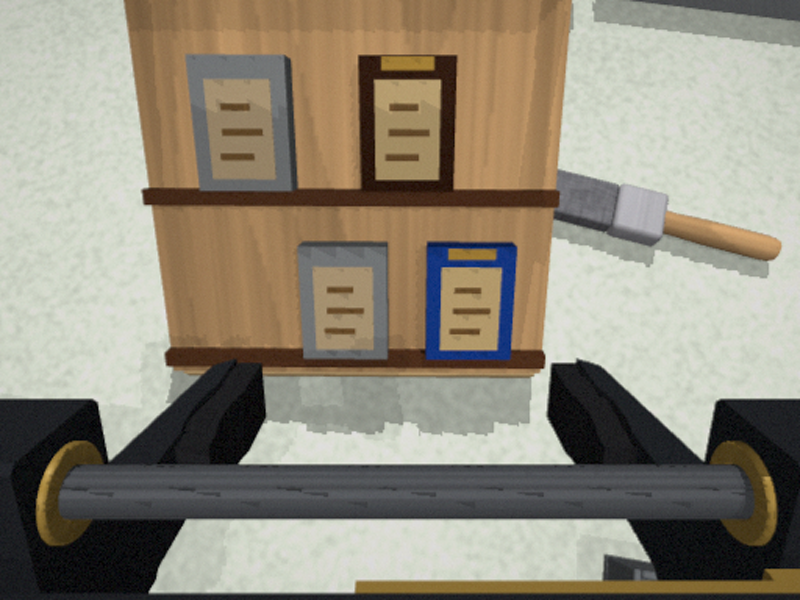

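Call:
carry_out:
  rows:
    - [[5,-0.5,-3],[0,-8,0],0]
    - [[10,-1,-5],[0,-16,0],0]
    - [[14,-1.5,-5],[0,-24,0],0]
    - [[18,-1.9,-3.5],[0,-32,0],0]
    - [[22,-1.9,-1],[0,-34.5,0],0]
    - [[26,-1.8,2],[0,-34.5,0],0]
    - [[30,-1.7,5],[0,-34.5,0],0]
    - [[34,-1.6,8],[0,-34.5,0],0]
    - [[36,-4,11],[0,-34.5,0],0]
    - [[37.5,-6,15],[0,-34.5,0],0]
    - [[39,-8,19],[0,-34.5,0],0]
    - [[40,-10,23],[0,-34.5,0],0]

```text
clock: 23.1
tool_pos: [0.4446, 0.267, 0.2691]
eef_rot: [0.647, 0.763, -0.001, -0.0]
contact_force: [-0.1, -0.2, -0.9]
opening: 1.0
finger_force: 0.0
```

Run:
```python
from h import *
print(r.get_state()["q"].round(2),rel([.441,.291,.18],down(np.radians(9.2))))
```

```text
[-0.27  0.55 -0.58  1.83  0.38  0.87 -0.86] (array([2.43, 0.05, 8.91]), array([-0.09,  0.04,  0.19]))
```

Call:
carry_out:
  rows:
    - [[1,0,3],[0,0,0],0]
    - [[2.4,0,6],[0,0,0],0]
    - [[2.4,0,8.9],[0,0,0],0]
    - [[2.4,0,8.9],[0,0,0],0]
    - [[2.4,0,8.9],[0,0,0],0]
    - [[2.4,0,8.9],[0,0,0],0]

```text
clock: 23.7
tool_pos: [0.4428, 0.2888, 0.1821]
eef_rot: [0.648, 0.762, -0.0, 0.0]
contact_force: [-0.5, 0.5, -0.3]
opening: 1.002
finger_force: 0.0
```

Run:
```python
from h import *
import pickle
s=r.snapshot("wrist");pickle.dump(s,open("w7.pkl","wb"));save(s,"w7.png",(130,50,390,245))
print(r.get_state()["tool_pos"],proj(s,[[.441,.291,.072],[.441,.291,0]]))
```

```text
[0.44296397 0.28878884 0.18222891] [[257.90316233 183.54782745]
 [258.26189582 163.85797937]]
```

View pics/w7.png

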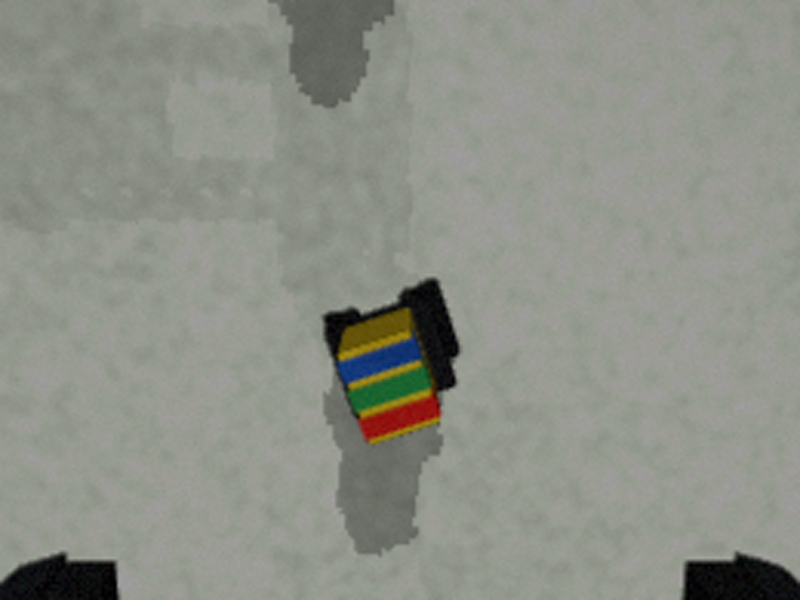

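Run:
```python
from h import *
import pickle
s=pickle.load(open("w7.pkl","rb"))
g=np.array([[340,358],[418,336],[440,423],[370,443]])/3.077+[130,50]
c=onz(s,g,.072);print(c.round(4).tolist(),c.mean(0).round(4),np.linalg.norm(np.diff(np.r_[c,c[:1]],axis=0),axis=1).round(4))
a=c[0]+c[1]-c[2]-c[3];print("bore yaw (long)",np.degrees(np.arctan2(a[1],a[0])))
b=c[0]+c[3]-c[1]-c[2];print("x dir yaw",np.degrees(np.arctan2(b[1],b[0])))
# mask cross-check: patches
H=hsv(s).astype(int);
m=((H[...,1]>150)&(H[...,2]>60)).astype(np.uint8);m=cv2.morphologyEx(m,cv2.MORPH_CLOSE,np.ones((3,3)))
x=blobs(m,3,100)[0];u=x[:,0];
w=onz(s,u,.072)[:,:2];print("all-saturated rect",cv2.minAreaRect((w*1000).astype(np.float32)))
red=((H[...,1]>150)&((H[...,0]<8)|(H[...,0]>172)));blue=(H[...,1]>150)&(H[...,0]>100)&(H[...,0]<130)
q=[]
for n,mm in(("red",red),("blue",blue)):
    z=blobs(mm,1,10)[0];w=onz(s,z[:,0],.072)[:,:2];b=cv2.minAreaRect((w*1000).astype(np.float32));print(n,b);q.append(np.array(b[0]))
d=q[1]-q[0];print("red->blue yaw",np.degrees(np.arctan2(d[1],d[0])),np.linalg.norm(d))
```

```text
[[0.4252, 0.3027, 0.072], [0.444, 0.3116, 0.072], [0.4535, 0.2897, 0.072], [0.4363, 0.2813, 0.072]] [0.4397 0.2963 0.072 ] [0.0208 0.0239 0.0191 0.0241]
bore yaw (long) 115.51515720813565
x dir yaw -154.3558497045495
all-saturated rect ((647.3198852539062, 283.1850891113281), (26.959928512573242, 53.10432052612305), 49.07136154174805)
red ((442.5096130371094, 289.8707275390625), (21.17230224609375, 5.281613826751709), 28.40006446838379)
blue ((434.9779357910156, 303.7519226074219), (21.553192138671875, 5.358916282653809), 27.378482818603516)
red->blue yaw 118.48343118494168 15.792838208035025
```

Run:
```python
from h import *
Rt=down(np.radians(27.5))
for z in(.1,.043): print(rel([.4392,.2966,z],Rt))
```

```text
(array([ 0.84, -0.25,  8.22]), array([  0.02,   0.05, -18.23]))
(array([ 0.84, -0.25, 13.92]), array([  0.02,   0.05, -18.23]))
```

Call:
carry_out:
  rows:
    - [[0.8,-0.2,3],[0,0,-8],0]
    - [[0.8,-0.2,6],[0,0,-16],0]
    - [[0.8,-0.2,8],[0,0,-18.2],0]
    - [[0.8,-0.2,8.2],[0,0,-18.2],0]
    - [[0.8,-0.2,8.2],[0,0,-18.2],0]
    - [[0.8,-0.2,8.2],[0,0,-18.2],0]

```text
clock: 24.35
tool_pos: [0.4396, 0.2964, 0.1003]
eef_rot: [0.519, 0.855, -0.0, 0.0]
contact_force: [-0.4, -0.6, 0.2]
opening: 0.998
finger_force: 0.0
```

Run:
```python
from h import *
Rt=down(np.radians(27.5))
for z in(.043,): print(rel([.4392,.2966,z],Rt))
```

```text
(array([ 0.04, -0.03,  5.73]), array([ 0.02,  0.05, -0.07]))
```

Call:
carry_out:
  rows:
    - [[0,0,3],[0,0,0],0]
    - [[0,0,5],[0,0,0],0.2]
    - [[0,0,5.7],[0,0,0],0.4]
    - [[0,0,5.7],[0,0,0],0.55]
    - [[0,0,5.7],[0,0,0],0.65]
    - [[0,0,5.7],[0,0,0],0.7]
    - [[0,0,5.7],[0,0,0],0.75]
    - [[0,0,5.7],[0,0,0],0.9]
    - [[0,0,5.7],[0,0,0],0.9]
    - [[0,0,5.7],[0,0,0],0.9]
    - [[0,0,5.7],[0,0,0],0.9]
  newtons: 45

```text
clock: 25.45
tool_pos: [0.4387, 0.2956, 0.0418]
eef_rot: [0.519, 0.855, -0.001, -0.0]
contact_force: [-0.2, 0.5, 2.1]
opening: 0.221
finger_force: 45.0
```

Run:
```python
from h import *
S=stand();st=r.get_state();print(st["tool_pos"],st["q"].round(2))
Rm=S.w([.228,0,.046]);print("rail mid",Rm)
Rt=down(np.radians(99.17))
for p in([.4392,.2966,.33],Rm+[0,0,.021+.05]): print(rel(p,Rt))
```

```text
[0.43865298 0.29556748 0.04183377] [-0.47  0.91 -0.36  1.98  0.79  0.4  -0.96]
rail mid [0.54895064 0.03712999 0.20360392]
(array([  0.03,   0.03, -28.82]), array([-1.700e-01, -1.000e-02, -7.167e+01]))
(array([-28.05,  -2.21, -23.23]), array([-1.700e-01, -1.000e-02, -7.167e+01]))
```

Call:
carry_out:
  rows:
    - [[0,0,-4],[0,0,0],0.9]
    - [[0,0,-9],[0,0,-8],0.9]
    - [[0,0,-14],[0,0,-16],0.9]
    - [[0,0,-19],[0,0,-24],0.9]
    - [[0,0,-24],[0,0,-32],0.9]
    - [[-4,-0.3,-28],[0,0,-40],0.9]
    - [[-8,-0.6,-29],[0,0,-48],0.9]
    - [[-12,-0.9,-29],[0,0,-56],0.9]
    - [[-16,-1.2,-29],[0,0,-64],0.9]
    - [[-20,-1.6,-29],[0,0,-71.7],0.9]
    - [[-24,-1.9,-29],[0,0,-71.7],0.9]
    - [[-28,-2.2,-28],[0,0,-71.7],0.9]

```text
clock: 26.65
tool_pos: [0.5496, 0.0362, 0.3227]
eef_rot: [-0.08, 0.997, -0.001, -0.0]
contact_force: [0.7, -0.2, -0.6]
opening: 0.225
finger_force: 45.0
```

Run:
```python
from h import *
S=stand();st=r.get_state();print(st["tool_pos"],st["q"].round(2))
Rm=S.w([.228,0,.046])
print(rel(Rm+[0,0,.021+.05],down(np.radians(99.17))))
```

```text
[0.5496186  0.03617448 0.32273852] [ 0.46  0.68 -1.11  1.65  0.65  1.22  0.94]
(array([0.05, 0.11, 4.81]), array([-0.1 , -0.02,  0.02]))
```

Call:
carry_out:
  rows:
    - [[0,0.1,2],[0,0,0],0.9]
    - [[0,0.1,4],[0,0,0],0.9]
    - [[0,0.1,4.8],[0,0,0],0.9]
    - [[0,0.1,4.8],[0,0,0],0.9]
    - [[0,0.1,4.8],[0,0,0],0.9]

```text
clock: 27.15
tool_pos: [0.5488, 0.0392, 0.2748]
eef_rot: [-0.081, 0.997, -0.001, -0.001]
contact_force: [0.5, -0.4, 0.3]
opening: 0.224
finger_force: 45.0
```

Run:
```python
from h import *
import pickle
s=r.snapshot("wrist");pickle.dump(s,open("w8.pkl","wb"));save(s,"w8.png")
sd=r.snapshot("side");pickle.dump(sd,open("s8.pkl","wb"))
st=r.get_state();print(st["tool_pos"],R.from_quat(st["eef_rot"]).as_matrix().round(3)[:,0])
S=stand();print((proj(s,[S.w([.228,y,.046]) for y in(.0,.05,.1)])/.64).round(0).tolist())
w3=pickle.load(open("w3.pkl","rb"));print((proj(w3,[S.w([.228,y,.046]) for y in(0,-.114)])/.64).round(0).tolist())
```

```text
[0.54904704 0.03925425 0.27521186] [-0.987 -0.161  0.   ]
[[399.0, 314.0], [398.0, 199.0], [398.0, 69.0]]
[[291.0, 148.0], [658.0, 148.0]]
```

View pics/w8.png

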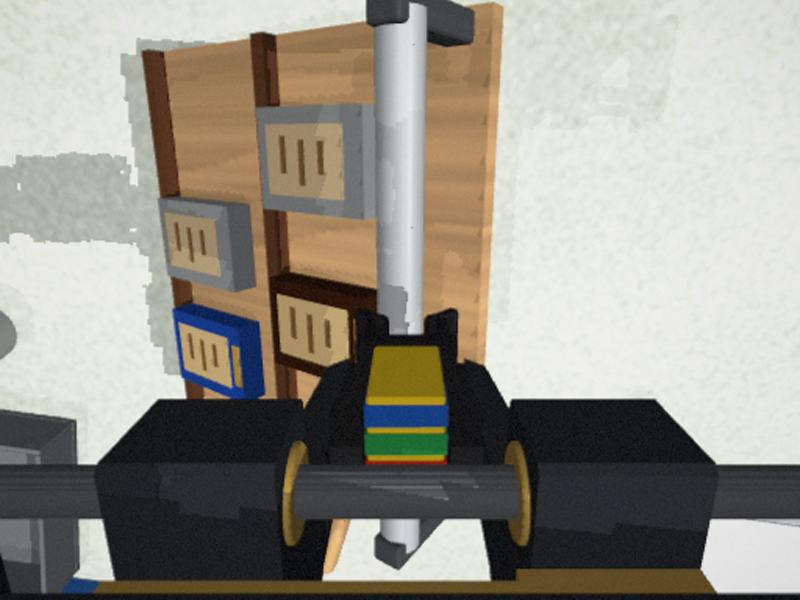

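Run:
```python
from h import *
import pickle
s=pickle.load(open("w8.pkl","rb"));H=hsv(s).astype(int);g=cv2.cvtColor(s["image"],cv2.COLOR_RGB2GRAY).astype(int)
sat=H[...,1]
def lat(a,b,W): c=(a+b)/2; return round((c-s["cx"])/(b-a)*W,2)
for row in(30,80,110,160,175): # rail: low saturation between wood/others
    r0=sat[row,225:290]; i=np.where(r0<40)[0]+225; i=i[(i>235)&(i<277)]
    print("rail",row,i.min(),i.max(),lat(i.min()-.5,i.max()+.5,20))
for row in(255,264,273,282,290):
    i=np.where(sat[row,215:305]>140)[0]+215;print("stem",row,i.min(),i.max(),lat(i.min()-.5,i.max()+.5,20))
for row in(204,210):
    i=np.where(g[row,220:300]<50)[0]+220;print("arms",row,i.min(),i.max(),lat(i.min()-.5,i.max()+.5,32))
```

```text
rail 30 240 272 -2.25
rail 80 236 271 -3.45
rail 110 236 271 -3.45
rail 160 241 270 -2.81
rail 175 242 270 -2.56
stem 255 233 284 -0.46
stem 264 232 298 1.58
stem 273 233 290 0.62
stem 282 233 286 -0.08
stem 290 234 286 0.11
arms 204 223 292 -1.01
arms 210 224 292 -0.79
```

Call:
carry_out:
  rows:
    - [[0,-0.2,1],[0,0,0],0.9]
    - [[0,-0.2,2],[0,0,0],0.9]
    - [[0,-0.2,2.2],[0,0,0],0.9]
    - [[0,-0.2,2.2],[0,0,0],0.9]

```text
clock: 27.65
tool_pos: [0.5485, 0.0364, 0.2514]
eef_rot: [-0.08, 0.997, -0.001, -0.002]
contact_force: [0.9, -0.4, -0.0]
opening: 0.221
finger_force: 45.0
```

Call:
carry_out:
  rows:
    - [[0,0,0.2],[0,0,0],0.9]
    - [[0,0,0.4],[0,0,0],0.9]
    - [[0,0,0.4],[0,0,0],0.9]

```text
clock: 27.95
tool_pos: [0.5488, 0.0365, 0.2481]
eef_rot: [-0.08, 0.997, -0.001, -0.001]
contact_force: [-0.3, 0.4, -0.6]
opening: 0.227
finger_force: 45.0
```

Call:
carry_out:
  rows:
    - [[0,0,0.2],[0,0,0],0.9]
    - [[0,0,0.2],[0,0,0],0.9]
    - [[0,0,0.2],[0,0,0],0.9]

```text
clock: 28.25
tool_pos: [0.5489, 0.0366, 0.2462]
eef_rot: [-0.08, 0.997, -0.001, -0.001]
contact_force: [-0.9, 0.6, -0.4]
opening: 0.223
finger_force: 45.0
```

Call:
carry_out:
  rows:
    - [[0,0,0.2],[0,0,0],0.9]
    - [[0,0,0.2],[0,0,0],0.9]
    - [[0,0,0.2],[0,0,0],0.9]

```text
clock: 28.55
tool_pos: [0.5489, 0.0365, 0.2442]
eef_rot: [-0.08, 0.997, -0.001, -0.001]
contact_force: [0.1, 0.9, -0.3]
opening: 0.227
finger_force: 45.0
```

Call:
carry_out:
  rows:
    - [[0,0,0.2],[0,0,0],0.9]
    - [[0,0,0.2],[0,0,0],0.9]
    - [[0,0,0.2],[0,0,0],0.9]

```text
clock: 28.85
tool_pos: [0.5489, 0.0364, 0.2422]
eef_rot: [-0.08, 0.997, -0.001, -0.001]
contact_force: [0.3, -0.6, -0.4]
opening: 0.222
finger_force: 45.0
```

Call:
carry_out:
  rows:
    - [[0,0,0.2],[0,0,0],0.9]
    - [[0,0,0.2],[0,0,0],0.9]
    - [[0,0,0.2],[0,0,0],0.9]

```text
clock: 29.15
tool_pos: [0.5493, 0.0366, 0.2406]
eef_rot: [-0.08, 0.997, -0.001, -0.0]
contact_force: [1.0, 0.5, 3.3]
opening: 0.223
finger_force: 45.0
```

Call:
carry_out:
  rows:
    - [[0,0,0.2],[0,0,0],0.9]
    - [[0,0,0.2],[0,0,0],0.9]

```text
clock: 29.35
tool_pos: [0.5495, 0.0368, 0.2388]
eef_rot: [-0.08, 0.997, -0.001, 0.0]
contact_force: [0.8, -0.7, 5.5]
opening: 0.224
finger_force: 45.0
```

Call:
carry_out:
  rows:
    - [[0,0,0.2],[0,0,0],0.9]
    - [[0,0,0.2],[0,0,0],0.9]

```text
clock: 29.55
tool_pos: [0.5496, 0.0368, 0.2368]
eef_rot: [-0.08, 0.997, -0.001, 0.0]
contact_force: [0.8, -0.3, 4.5]
opening: 0.222
finger_force: 45.0
```

Call:
carry_out:
  rows:
    - [[0,0,0.2],[0,0,0],0.9]
    - [[0,0,0.2],[0,0,0],0.9]

```text
clock: 29.75
tool_pos: [0.5495, 0.0367, 0.2345]
eef_rot: [-0.08, 0.997, -0.001, -0.0]
contact_force: [2.0, -0.1, 4.0]
opening: 0.222
finger_force: 45.0
```

Call:
carry_out:
  rows:
    - [[0,0,0.2],[0,0,0],0.9]
    - [[0,0,0.4],[0,0,0],0.9]
    - [[0,0,0.4],[0,0,0],0.9]

```text
clock: 30.05
tool_pos: [0.5484, 0.0363, 0.2292]
eef_rot: [-0.08, 0.997, -0.001, -0.002]
contact_force: [2.1, 0.7, -3.8]
opening: 0.222
finger_force: 45.0
```

Call:
carry_out:
  rows:
    - [[0,0,0.2],[0,0,0],0.9]
    - [[0,0,0.3],[0,0,0],0.9]
    - [[0,0,0.3],[0,0,0],0.9]

```text
clock: 30.35
tool_pos: [0.5481, 0.0362, 0.2263]
eef_rot: [-0.08, 0.997, -0.001, -0.002]
contact_force: [0.9, 0.0, -5.6]
opening: 0.221
finger_force: 45.0
```

Call:
carry_out:
  rows:
    - [[0,0,0.2],[0,0,0],0.9]
    - [[0,0,0.2],[0,0,0],0.9]

```text
clock: 30.55
tool_pos: [0.5485, 0.0364, 0.2248]
eef_rot: [-0.08, 0.997, -0.001, -0.001]
contact_force: [0.5, -0.6, -3.5]
opening: 0.221
finger_force: 45.0
```

Call:
carry_out:
  rows:
    - [[0,0,0.1],[0,0,0],0.9]
    - [[0,0,0.2],[0,0,0],0.9]
    - [[0,0,0.2],[0,0,0],0.9]

```text
clock: 30.85
tool_pos: [0.5486, 0.0365, 0.2245]
eef_rot: [-0.08, 0.997, -0.002, -0.001]
contact_force: [-3.4, -2.4, 8.6]
opening: 0.222
finger_force: 45.0
```

Call:
carry_out:
  rows:
    - [[0,0,0.1],[0,0,0],0.9]
    - [[0,0,0.1],[0,0,0],0.9]

```text
clock: 31.05
tool_pos: [0.5487, 0.0365, 0.2244]
eef_rot: [-0.08, 0.997, -0.002, -0.0]
contact_force: [-4.6, -3.8, 15.1]
opening: 0.22
finger_force: 45.0
```

Call:
carry_out:
  rows:
    - [[0,0,0.1],[0,0,0],0.9]
    - [[0,0,0.1],[0,0,0],0.9]

```text
clock: 31.25
tool_pos: [0.5487, 0.0365, 0.2244]
eef_rot: [-0.08, 0.997, -0.002, -0.0]
contact_force: [-6.9, -4.5, 21.0]
opening: 0.22
finger_force: 45.0
```

Call:
carry_out:
  rows:
    - [[0,0,-0.15],[0,0,0],0.9]
    - [[0,0,-0.3],[0,0,0],0.9]
    - [[0,0,-0.3],[0,0,0],0.9]

```text
clock: 31.55
tool_pos: [0.549, 0.0365, 0.2246]
eef_rot: [-0.08, 0.997, -0.001, -0.001]
contact_force: [-2.2, -1.4, 3.9]
opening: 0.221
finger_force: 45.0
```

Call:
carry_out:
  rows:
    - [[0,0,0],[0,0,0],0.7]
    - [[0,0,0],[0,0,0],0.6]
    - [[0,0,0],[0,0,0],0.5]
    - [[0,0,0],[0,0,0],0.4]
    - [[0,0,0],[0,0,0],0.4]
    - [[0,0,-1],[0,0,0],0.4]
    - [[0,0,-4],[0,0,0],0.4]
    - [[0,0,-8],[0,0,0],0.3]
    - [[-2,0,-12],[0,0,0],0.2]
    - [[2,-2,-13],[0,0,0],0.2]

```text
clock: 32.55
tool_pos: [0.5408, 0.0204, 0.3615]
eef_rot: [-0.081, 0.997, 0.004, 0.008]
contact_force: [-0.1, -0.6, 0.1]
opening: 0.798
finger_force: 0.0
```

Run:
```python
from h import *
import pickle
S=stand()
st=r.get_state();print(st["tool_pos"],st["contact_force"].round(1))
s=r.snapshot("wrist");H=hsv(s).astype(int);pickle.dump(s,open("w9.pkl","wb"))
Rm=S.w([.228,0,.046]);print("expected stem top px",proj(s,[[.5487,.0365,.2036+.052]]))
sat=((H[...,1]>140)&(H[...,2]>50)).astype(np.uint8)
for n,lo,hi in(("green",45,85),("blue",105,125)):
    for c in blobs(((H[...,0]>lo)&(H[...,0]<hi)&(H[...,1]>130)),3,25):
        w=onz(s,c[:,0],Rm[2]+.052)[:,:2];b=cv2.minAreaRect((w*1000).astype(np.float32));print(n,c[:,0].mean(0).round(0),np.round(b[0],1),np.round(b[1],1),round(b[2],1))
```

```text
[0.54076966 0.02038007 0.36145404] [-0.1 -0.6  0.1]
expected stem top px [[275.59530883 196.96783596]]
green [277. 197.] [548.5  37.9] [ 5.9 21.6] 6.8
blue [233. 363.] [715.4  30. ] [ 48.7 222.7] 8.9
blue [172. 204.] [569.1 -44.1] [42.7 36.5] 8.7
blue [278. 187.] [539.8  36.5] [ 5.8 21.5] 9.2
```

```bash
python3 -c "
from plant import r
print(r.finish_job())"
```

```text
the job is handed in; nothing more can be done
None
```

The walnut mount is seated against the upper cleat and the blue mount against the lower cleat, each beside its grey mount with tab end up. The yellow clip is snapped home near the middle of the rail, and I handed the job in at about 33 s of the 72 s allowed.

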